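# Set the stop collar and hang the payment terminal in its holder

### The job

At the pay window, first spin the knurled brass collar on the leaning threaded rod until the top of the black ledge it carries is level with the red mark on the scale. Then take the blue payment terminal out of its desk dock, enter the rail on its back into the open top of the leaning white channel, and lower it by hand all the way until it rests on the ledge before letting go, with the ledge still at the mark. Leave the mug, the tissue box, the pen pot and the calculator where they are.

Things in the scene. Friction and masses are not known exactly. Their poses are not given: they have to be found in the camera images.
- ledge (a point): Point on the top of the black ledge (bar 170 mm wide, 30 deep, 8 thick) where the middle of the terminal's foot must rest. Axes: z up the leaning mast (30 deg from vertical, top towards the robot), y left along the ledge, x out of the channel's front, away from the robot. The collar moves it along z, 0 to 30 mm; pushing it does not.
- collar_mid (a point): Middle of the brass collar, 56 mm diameter, 26 mm high, z along the rod; turns with the collar. From ledge: 100 mm along y, 27 mm along z, rising with the ledge. A thinner neck joins it to the ledge. Around it about 70 mm is free.
- rod_end (a point): Bare upper end of the fixed threaded rod, 14 mm thick (16 over the thread), parallel to the mast. It stands 41 mm above the collar's middle when the ledge is lowest, less as it rises. Axes level, as the holder's.
- collar (a joint): Turn of the collar in rad: growing is anticlockwise seen from the rod's free end and raises the ledge 24 mm a turn (3.82 mm per rad). Starts between 0 and 1.2; it always has to be raised, by 8 to 26 mm. Friction 0.15 N m; it stays where it is left.
- mark (a point): The red mark, a thin pointer on the white scale right of the channel, 52 mm along the ledge's -y and 12 mm along its -x; axes as ledge. When its z in the frame of ledge is 0, the ledge top is level with it. It is not to be moved.
- mouth (a point): Centre of the open top of the fixed white channel; in the axes of ledge at x -23.5 mm, y 0, and 95 mm above the ledge at its lowest. This point's own axes are level. The channel runs 80 mm down the mast. In ledge x: lips from -20 to -16 with a slot 19 mm wide, behind them a space 35 mm wide, x -30 to -20. Outside 50 mm wide.
- terminal_mid (a point): Centre of the blue terminal's case: 150 mm tall (z), 60 wide (y), 28 thick (x; keys and screen face +x), about 0.28 kg. It starts upright in the dock's pocket, 25 mm deep with 2 mm play. Fully home its axes agree with ledge's and it lies 75 mm along z from ledge.
- rail (a point): Middle of the aluminium T rail on the terminal's back, 25 mm along -x and 17.5 mm below its centre; axes as the terminal's. 45 mm long: stem 12 mm wide, flange 28 mm wide and 5 mm thick (its front face 8.5 mm off the case), below it a nose 10 mm long, 18 wide, 2 thick. In the channel it has 2 to 3 mm of play.
- terminal: The same terminal; origin at the centre of its underside, axes as terminal_mid.
- dock: Fixed grey desk dock, 70 x 100 mm, 36 mm high; origin under its centre, +x the way the keys face. It stands left or right of the holder.
- tissue_box: Loose purple and white tissue box 110 x 180 x 75 mm, a bystander, on the other side of the holder from the dock; origin under its centre.
- mug: Loose white mug, 72 mm across, 75 mm high, handle to its +y, a bystander on the robot's side of the holder; origin under its centre.
- calculator: Loose black calculator 150 x 85 x 18 mm, a bystander beyond the holder; origin under its centre.
- pen_pot: Loose green pen pot, 68 mm across, 100 mm high, pens up to 156 mm, a bystander beyond the holder on its left; origin under its centre.
Things that resemble listed ones, but are neither listed nor needed, are in the scene too. Of the things that look like the terminal, the smallest one is meant.

How it is judged:
By the outcome, as a careful person would: the job done as asked, in the order asked, and still so for the second after the job is handed in, with the robot touching nothing.
It also fails if it takes over 72 s, if anything falls off the work surface, if the arm or the gripper's body presses on something with over 40 N, if the wrist force passes 120 N, or if a joint passes its speed limit or range.

### The arm

A 6-joint arm with a two-finger parallel gripper is mounted at the origin on the work surface. World frame = base frame: x ahead of the robot, y to its left, z up, the work surface at z = 0. Lengths are in m, angles in rad, forces in N, time in s.
With the tool pointing down it reaches from about 0.425 to 0.95 m from the base axis. Payload 14.7 kg.
Tool frame: the origin (TCP) lies at the very end of the fingers, on their centre line; the grasp point (between the pads) lies 19 mm behind it (manip.grip_depth is the distance from the TCP to the grasp point, in m); z points along the fingers, y is the direction in which the jaws open and shut (so a half turn about z gives the same grasp; the last joint's range is limited). The gripper opens to 85 mm and grips with 20 to 120 N. Pads are 22 mm wide; open, the fingers measure 114 mm over their backs; the gripper's body (76 mm by 85 mm) begins 54 mm behind the grasp point. The pads swing forward as they close: fully open they stand 13 mm farther back than shut.
Start: joints at [1.227, 0.48, 1.596, -0, 1.065, -0.047], TCP at [0.19, 0.622, 0.231] pointing down, gripper open.
Joint ranges: [-2.75, 2.75], [-0.82, 2.05], [0.23, 2.67], [-1.56, 4.7], [0.09, 2.69], [-2.92, 2.92]. Speed limits (rad/s): [1.89, 1.89, 2.39, 3.01, 3.01, 3.01].

### API

Orientations are given as a 3x3 rotation matrix whose columns are the frame's x, y, z axes.
In Python, from bench import manip gives the robot as it stands.
- The arm moves only by the shell command python3 -m crank 'ROWS' [FORCE]. ROWS is JSON, a list of rows, each an object with "dr": the turn, a rotation vector about the world's x, y, z as a fraction of full scale, a list of three; "delta_pos": the shift along the world's x, y, z as a fraction of full scale, a list of three; "fingers": the opening, from -1 (shut) to 1 (fully open), so that 0 is half open. A call has 1 to 20 rows; each row is the pose to reach, as a shift and turn from the pose commanded when the call began, turning the shorter way round; what a row does not reach only later rows make up. Full scale, the value 1, is 75 cm for a shift and pi rad for a turn. A row lasts 1/12 s, in which the tool goes at most 41.7 mm and 7.16 degrees, less where a joint would pass 70% of its speed; a pose out of reach is approached as far as the arm can. A call with a number of a shift or a turn outside -1 to 1 is refused whole. A call with a gripper value outside its range is refused whole. The fingers move at their own pace and stop on an object; FORCE is the grip in N (left out, the last holds). Time passes only in rows, so rows that repeat a pose let the fingers close. It gives the time, the measured TCP pose, the force and the opening at its end, in the units of the state.
- manip.get_obs(): the state, without advancing time (a new reading comes with each control period).
- manip.get_image(name): name is "side" or "top" or "wrist"; returns a dict with "image" (400x640x3 uint8, blue, green, red), "camera_matrix" (3x3 intrinsics, pixels), "extrinsics" (4x4, takes a point from world to camera coordinates). Camera axes: x right, y down, z forward; pixel columns grow to the right and rows downward; lengths in m; the calibration is good to about 2 mm. A picture is of the moment at which its call begins. There is no depth.
- manip.job_done(): hands the job in, once; it reports no verdict.
The state is a dict: "time": time; "q": joint angles; "qvel": joint speeds; "joint_torque": joint torques, N m; "position": TCP position; "ee_rot": TCP orientation; "ft_force": force on the tool from outside, world axes, zero at the start; "moment": the same for the moment, N m; "gripper_width": opening from 0.0 (shut) to 1.0 (fully open).
Only numpy, scipy, OpenCV 4.12 (cv2) and the standard library are available. Lean on these libraries where they do the work, as an engineer would, in place of code of your own. Each camera call takes 0.05 s, during which the arm holds its last target.

## Working session

There is one attempt and no reset: what is moved stays moved. The work goes in short steps, Python scripts to look and compute and a shell command to move; the robot and the scene stay as the last step left them, time stands still between calls to the robot, and variables do not carry over. Pictures are saved under pics/ and viewed, and the job is handed in when it is done.

```bash
ls; mkdir -p pics; python3 - <<'E'
from bench import manip
import cv2
o=manip.get_obs()
print({k:(v if not hasattr(v,'round') else v.tolist()) for k,v in o.items()})
for n in("side","top","wrist"):
    d=manip.get_image(n); cv2.imwrite(f"pics/{n}0.png",d["image"]); print(n,d["camera_matrix"].tolist(),d["extrinsics"].round(4).tolist())
E
```

```text
pics
{'time': 0.0, 'q': [1.2274216616781368, 0.48080817352875826, 1.5968700100127595, 4.38243858930562e-05, 1.0651126316795532, -0.046579853698525166], 'qvel': [-0.0001637656287922281, -0.001981031771528801, 0.0018696403479071867, -0.0003631374043716177, -0.000684338334496519, -3.758437214784741e-05], 'joint_torque': [0.004870322736678645, -95.06314516067505, -43.0196213722229, 0.0003154713431285927, 0.01186479436000809, -1.7482405496593856e-05], 'position': [0.18991124249278585, 0.6212055831789829, 0.23068919186754103], 'ee_rot': [[-0.9562725422013614, 0.29247672024816534, -0.00043948222012769325], [0.29247703531045915, 0.9562718964296085, -0.0011153093401505905], [9.406247821918582e-05, -0.0011950781548613067, -0.9999992814699687]], 'ft_force': [0.06821009498619635, 0.0894145090205608, 0.24490262714240768], 'moment': [0.012135106997915262, 0.012458721955712479, -0.023633983554199853], 'gripper_width': 1.0067348150433597}
side [[467.27889027757215, 0.0, 320.16840775296527], [0.0, 467.27889027757215, 192.4808080603392], [0.0, 0.0, 1.0]] [[0.9998, -0.0108, 0.0173, -0.5979], [0.0057, -0.665, -0.7468, 0.0415], [0.0195, 0.7467, -0.6648, 1.2543], [0.0, 0.0, 0.0, 1.0]]
top [[459.5274255169311, 0.0, 329.35848432388684], [0.0, 459.5274255169311, 202.57388026187087], [0.0, 0.0, 1.0]] [[0.0169, -0.9997, -0.0167, -0.038], [-0.9837, -0.0137, -0.1793, 0.6156], [0.1791, 0.0195, -0.9836, 1.3224], [0.0, 0.0, 0.0, 1.0]]
wrist [[355.82999626375073, 0.0, 315.4186125610151], [0.0, 355.82999626375073, 193.48131124321685], [0.0, 0.0, 1.0]] [[0.2919, 0.9565, -0.0022, -0.6488], [0.9056, -0.2756, 0.3225, -0.0434], [0.3079, -0.0961, -0.9466, 0.3821], [0.0, 0.0, 0.0, 1.0]]
```

View pics/side0.png

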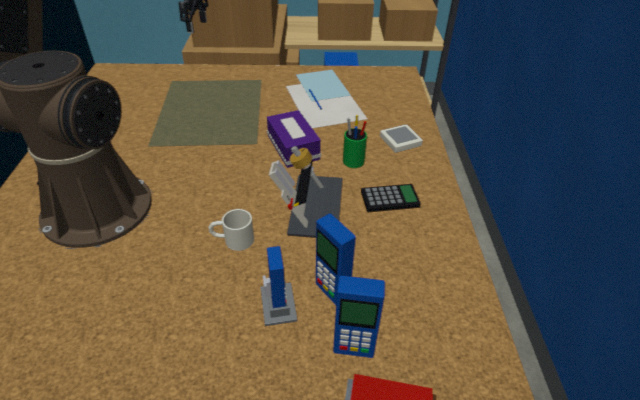

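View pics/top0.png

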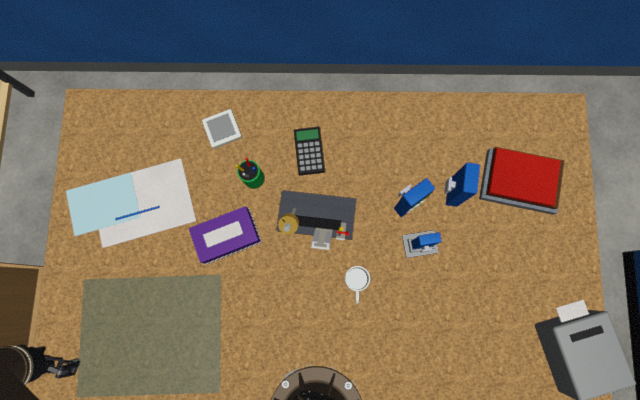

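View pics/wrist0.png

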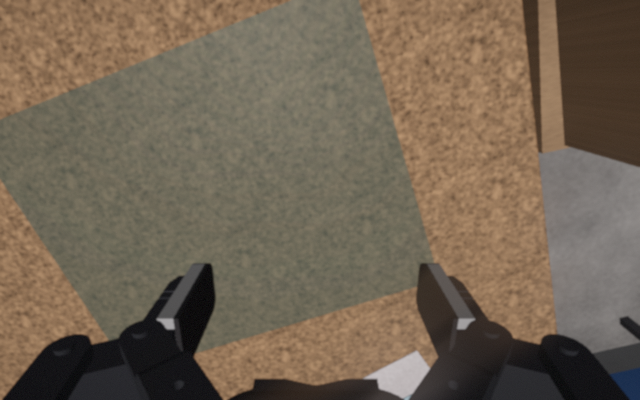

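Terminal candidates in the top view are the blue device in the grey dock at (425,242), a blue one at (413,198) and a blue one at (462,185). The first is the smallest and is docked, so I choose it. I'll check it in a close crop.

```bash
python3 - <<'E'
import cv2,numpy as np
s=cv2.imread("pics/side0.png");t=cv2.imread("pics/top0.png")
cv2.imwrite("pics/c1.png",np.hstack([cv2.resize(s[130:330,230:400],None,fx=3,fy=3,interpolation=cv2.INTER_CUBIC)[:600,:510]]))
cv2.imwrite("pics/c2.png",cv2.resize(t[180:310,270:450],None,fx=4.4,fy=4.4,interpolation=cv2.INTER_CUBIC))
E
```

```text
(no output)
```

View pics/c1.png

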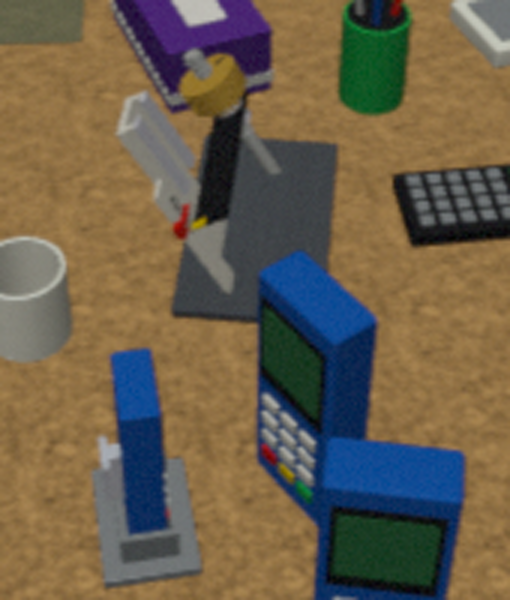

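View pics/c2.png

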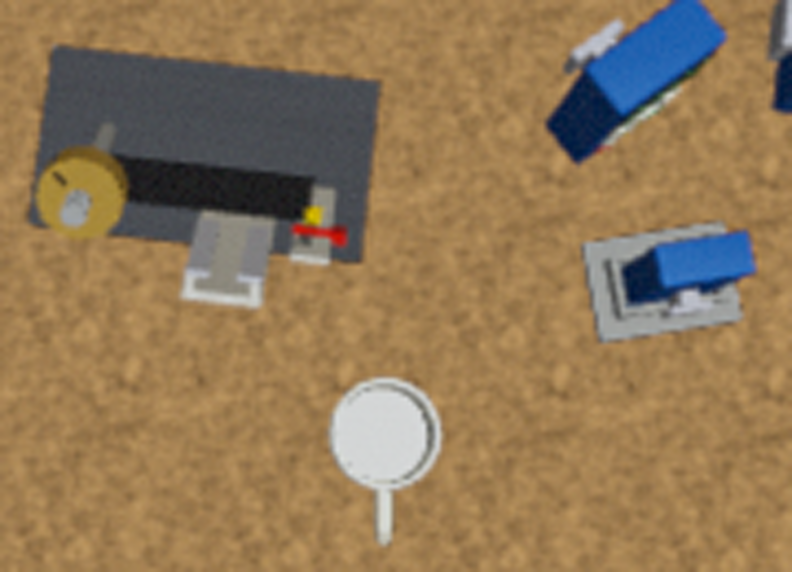

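The crop confirms it. The docked blue unit is the small one, with its rail towards the robot and its keys facing away. Next is coarse triangulation.

```bash
cat > h.py <<'E'
import numpy as np,cv2
from bench import manip
def ray(d,uv):
    K=d["camera_matrix"];E=np.array(d["extrinsics"]);R=E[:3,:3];c=-R.T@E[:3,3]
    v=R.T@np.linalg.solve(K,[uv[0],uv[1],1.]);return c,v/np.linalg.norm(v)
def tri(*prs):
    A=np.zeros((3,3));b=np.zeros(3);rs=[ray(d,uv) for d,uv in prs]
    for c,v in rs:
        P=np.eye(3)-np.outer(v,v);A+=P;b+=P@c
    p=np.linalg.solve(A,b);e=[np.linalg.norm((np.eye(3)-np.outer(v,v))@(p-c))*1000 for c,v in rs]
    return p.round(4),np.round(e,1)
def onz(d,uv,z):
    c,v=ray(d,uv);return c+v*(z-c[2])/v[2]
def proj(d,p):
    E=np.array(d["extrinsics"]);q=d["camera_matrix"]@(E[:3,:3]@np.asarray(p)+E[:3,3]);return q[:2]/q[2]
def frame(psi):
    c,s=np.cos(psi),np.sin(psi);z=np.array([-.5*c,-.5*s,.75**.5]);y=np.array([-s,c,0]);return np.stack([np.cross(y,z),y,z],1)
def blobs(img,lo,hi,box,amin=5):
    h=cv2.cvtColor(img,cv2.COLOR_BGR2HSV);m=cv2.inRange(h,np.array(lo),np.array(hi));k=np.zeros_like(m);x0,y0,x1,y1=box;k[y0:y1,x0:x1]=255;m&=k
    n,l,s,c=cv2.connectedComponentsWithStats(m);return [(int(s[i][4]),s[i][:4].tolist(),c[i].round(1).tolist()) for i in range(1,n) if s[i][4]>=amin],m
def show(n,box,f,fn):
    d=manip.get_image(n);x0,y0,x1,y1=box;cv2.imwrite("pics/"+fn,cv2.resize(d["image"][y0:y1,x0:x1],None,fx=f,fy=f,interpolation=cv2.INTER_CUBIC));return d
E
python3 - <<'E'
from h import *
S=manip.get_image("side");T=manip.get_image("top")
for d,b in((S,(230,130,350,240)),(T,(270,180,365,260))):
    print("brass",blobs(d["image"],(18,110,90),(28,255,255),b)[0]); print("red",blobs(d["image"],(0,180,120),(5,255,255),b)[0])
# crop->px
cs=lambda x,y:(230+(x+.5)/3-.5,130+(y+.5)/3-.5); ct=lambda x,y:(270+(x+.5)/4.4-.5,180+(y+.5)/4.4-.5)
print("rodend",tri((S,cs(193,60)),(T,ct(75,203))))
print("collar top c",tri((S,cs(211,75)),(T,ct(78,190))))
print("mouth L back",tri((S,cs(144,95)),(T,ct(183,299))))
print("mouth R back",tri((S,cs(122,128)),(T,ct(258,304))))
print("ball",tri((S,cs(180,229)),(T,ct(340,236))))
print("plate", [onz(T,ct(*p),0.005).round(3).tolist() for p in((56,47),(380,82),(362,262),(28,222))])
print("dock",[onz(T,ct(*p),0.036).round(4).tolist() for p in((584,243),(720,224),(742,320),(602,340))])
print("term top",[onz(T,ct(*p),0.161).round(4).tolist() for p in((657,245),(749,232),(755,272),(663,287))])
E
```

```text
brass [(2405, [230, 130, 84, 110], [258.3, 188.8]), (9, [316, 130, 6, 3], [318.4, 130.8]), (717, [313, 130, 37, 55], [332.2, 154.8]), (330, [286, 148, 26, 28], [300.1, 160.2]), (10, [294, 176, 3, 6], [295.3, 177.9]), (201, [340, 184, 10, 44], [345.2, 205.5]), (16, [293, 203, 6, 4], [295.6, 204.3]), (9, [282, 206, 5, 4], [284.1, 207.7])]
red [(13, [288, 199, 4, 8], [289.8, 203.3])]
brass [(6, [314, 180, 3, 4], [314.7, 181.5]), (6, [334, 181, 3, 4], [335.0, 182.2]), (6, [355, 180, 2, 4], [355.3, 181.2]), (6, [285, 182, 5, 4], [286.7, 183.2]), (5, [353, 185, 3, 4], [353.8, 186.2]), (5, [271, 186, 2, 5], [271.8, 188.0]), (5, [324, 186, 2, 4], [324.6, 187.8]), (5, [356, 188, 4, 4], [357.4, 189.2]), (5, [362, 191, 3, 4], [363.2, 192.4]), (6, [339, 193, 5, 3], [341.3, 194.2]), (6, [360, 205, 3, 4], [360.8, 206.8]), (301, [278, 213, 21, 24], [288.3, 223.4]), (7, [270, 221, 7, 2], [273.0, 221.4]), (16, [339, 227, 4, 4], [340.5, 228.5]), (7, [354, 234, 3, 4], [355.0, 235.7]), (9, [296, 237, 7, 4], [299.4, 238.0]), (7, [275, 238, 3, 5], [276.4, 239.4]), (5, [362, 239, 3, 3], [363.0, 240.2]), (1
[... 574 characters left out ...]
42.8, 255.6])]
red [(23, [337, 231, 12, 5], [343.4, 232.6])]
rodend (array([0.5306, 0.0879, 0.1345]), array([3.4, 3.4]))
collar top c (array([0.5438, 0.0886, 0.1168]), array([0.9, 0.9]))
mouth L back (array([0.4807, 0.0188, 0.1462]), array([7.7, 7.7]))
mouth R back (array([ 0.4719, -0.0293,  0.1507]), array([1.5, 1.5]))
ball (array([ 0.5208, -0.0813,  0.0875]), array([0., 0.]))
plate [[0.662, 0.12, 0.005], [0.64, -0.11, 0.005], [0.512, -0.098, 0.005], [0.537, 0.136, 0.005]]
dock [[0.5244, -0.2483, 0.036], [0.5388, -0.3409, 0.036], [0.4738, -0.3541, 0.036], [0.4589, -0.2597, 0.036]]
term top [[0.5098, -0.2758, 0.161], [0.5187, -0.3326, 0.161], [0.494, -0.3357, 0.161], [0.4838, -0.279, 0.161]]
```

```bash
python3 - <<'E'
from h import *
d=manip.get_image("wrist");o=manip.get_obs();R=np.array(o["ee_rot"]);p=np.array(o["position"])
E=d["extrinsics"];c=-E[:3,:3].T@E[:3,3]
Rc=R.T@E[:3,:3].T; print("cam in tool",(R.T@(c-p)).round(4),Rc.round(3).tolist())
from scipy.spatial.transform import Rotation as Ro
import sys
# look pose A: tool z dir, choose tool x options
for tx in((1),( -1)):
  z=np.array([.25,.62,-.75]);z/=np.linalg.norm(z)
  y=np.cross(z,[0,0,1.]);y/=np.linalg.norm(y);y*=tx;x=np.cross(y,z);Rt=np.stack([x,y,z],1)
  fwd=Rt@Rc[:,2]; print(tx,Rt.round(2).tolist(),"camfwd",fwd.round(3),"camoff",(Rt@(R.T@(c-p))).round(3), "img right",(Rt@Rc[:,0]).round(2))
  print((Ro.from_matrix(Rt)*Ro.from_matrix(R).inv()).as_rotvec().round(3)/np.pi)
E
```

```text
cam in tool [ 0.0825 -0.0002 -0.1434] [[0.001, -0.947, -0.323], [1.0, 0.001, -0.001], [0.001, -0.323, 0.947]]
1 [[0.28, 0.93, 0.25], [0.69, -0.37, 0.62], [0.67, 0.0, -0.75]] camfwd [ 0.145  0.361 -0.921] camoff [-0.013 -0.031  0.162] img right [ 0.93 -0.37 -0.  ]
[ 0.23427608  0.11172677 -0.50165638]
-1 [[-0.28, -0.93, 0.25], [-0.69, 0.37, 0.62], [-0.67, -0.0, -0.75]] camfwd [ 0.326  0.807 -0.492] camoff [-0.059 -0.146  0.052] img right [-0.93  0.37 -0.  ]
[ 0.1094986  -0.22886481  0.44977187]
```

```bash
cat >> h.py <<'E'
from scipy.spatial.transform import Rotation as Ro
def rot_to(Rt,R=None):
    R=np.array(manip.get_obs()["ee_rot"]) if R is None else R
    v=(Ro.from_matrix(Rt)*Ro.from_matrix(R).inv()).as_rotvec(); return (v/np.pi).round(4),np.degrees(np.linalg.norm(v)).round(1)
def pos_to(p):
    return ((np.array(p)-manip.get_obs()["position"])/.75).round(4)
E
python3 - <<'E'
from h import *
t=np.radians(15);z=np.array([-np.sin(t),0,-np.cos(t)]);y=np.array([0,-1,0]);x=np.cross(y,z)
print(rot_to(np.stack([x,y,z],1)))
for p in((.35,.45,.38),(.52,.2,.38),(.63,-.03,.38),(.63,-.03,.27)):print(pos_to(p))
E
```

```text
(array([-0.1183,  0.0175, -0.8984]), np.float64(163.1))
[ 0.2133 -0.2286  0.1985]
[ 0.44   -0.5619  0.1985]
[ 0.5866 -0.8686  0.1985]
[ 0.5866 -0.8686  0.0519]
```

```bash
python3 -m crank '[{"delta_pos":[0.1,-0.11,0.198],"dr":[-0.118,0.0175,-0.898],"fingers":1},{"delta_pos":[0.1,-0.11,0.198],"dr":[-0.118,0.0175,-0.898],"fingers":1},{"delta_pos":[0.1,-0.11,0.198],"dr":[-0.118,0.0175,-0.898],"fingers":1},{"delta_pos":[0.213,-0.229,0.198],"dr":[-0.118,0.0175,-0.898],"fingers":1},{"delta_pos":[0.213,-0.229,0.198],"dr":[-0.118,0.0175,-0.898],"fingers":1},{"delta_pos":[0.213,-0.229,0.198],"dr":[-0.118,0.0175,-0.898],"fingers":1},{"delta_pos":[0.213,-0.229,0.198],"dr":[-0.118,0.0175,-0.898],"fingers":1},{"delta_pos":[0.44,-0.562,0.198],"dr":[-0.118,0.0175,-0.898],"fingers":1},{"delta_pos":[0.44,-0.562,0.198],"dr":[-0.118,0.0175,-0.898],"fingers":1},{"delta_pos":[0.44,-0.562,0.198],"dr":[-0.118,0.0175,-0.898],"fingers":1},{"delta_pos":[0.44,-0.562,0.198],"dr":[-0.118,0.0175,-0.898],"fingers":1},{"delta_pos":[0.44,-0.562,0.198],"dr":[-0.118,0.0175,-0.898],"fingers":1},{"delta_pos":[0.44,-0.562,0.198],"dr":[-0.118,0.0175,-0.898],"fingers":1},{"delta_pos":[0.587,-0.869,0.198],"dr":[-0.118,0.0175,-0.898],"fingers":1},{"delta_pos":[0.587,-0.869,0.198],"dr":[-0.118,0.0175,-0.898],"fingers":1},{"delta_pos":[0.587,-0.869,0.198],"dr":[-0.118,0.0175,-0.898],"fingers":1},{"delta_pos":[0.587,-0.869,0.198],"dr":[-0.118,0.0175,-0.898],"fingers":1},{"delta_pos":[0.587,-0.869,0.198],"dr":[-0.118,0.0175,-0.898],"fingers":1},{"delta_pos":[0.587,-0.869,0.198],"dr":[-0.118,0.0175,-0.898],"fingers":1},{"delta_pos":[0.587,-0.869,0.198],"dr":[-0.118,0.0175,-0.898],"fingers":1}]'
python3 - <<'E'
from h import *
t=np.radians(15);z=np.array([-np.sin(t),0,-np.cos(t)]);y=np.array([0,-1,0]);x=np.cross(y,z)
print(rot_to(np.stack([x,y,z],1)),pos_to((.63,-.03,.29)),np.round(manip.get_obs()["q"],2))
E
```

```text
time: 1.97
position: [0.6238, -0.0184, 0.3798]
ee_rot: [[0.911, 0.332, -0.244], [0.332, -0.942, -0.043], [-0.245, -0.042, -0.969]]
ft_force: [1.0, 0.7, -0.1]
gripper_width: 1.003
(array([-0.0141,  0.0023, -0.1077]), np.float64(19.5)) [ 0.0082 -0.0154 -0.1197] [-0.05  0.49  1.25 -0.05  1.65  1.18]
```

```bash
python3 -m crank '[{"delta_pos":[0,0,-0.11],"dr":[-0.014,0.002,-0.108],"fingers":1},{"delta_pos":[0,0,-0.11],"dr":[-0.014,0.002,-0.108],"fingers":1},{"delta_pos":[0,0,-0.11],"dr":[-0.014,0.002,-0.108],"fingers":1},{"delta_pos":[0,0,-0.11],"dr":[-0.014,0.002,-0.108],"fingers":1},{"delta_pos":[0,0,-0.11],"dr":[-0.014,0.002,-0.108],"fingers":1}]'
python3 - <<'E'
from h import *
d=show("wrist",(0,0,640,400),1.25,"w1.png");np.save("pics/w1.npy",d,allow_pickle=True)
E
```

```text
time: 2.38
position: [0.6235, -0.0167, 0.2975]
ee_rot: [[0.966, 0.008, -0.258], [0.008, -1.0, -0.001], [-0.258, -0.001, -0.966]]
ft_force: [-0.3, -0.3, 0.1]
gripper_width: 1.002
```

View pics/w1.png

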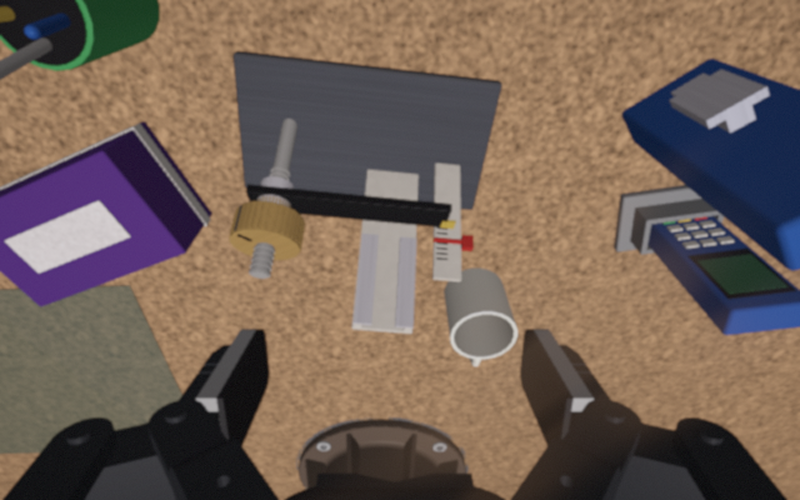

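The collar is at (267,230), with the rod end at (262,275). The black ledge runs from (250,190) to (450,215), the red mark is at (455,242) and the channel mouth at (383,330). I'll take a second view shifted for parallax, with finer crops.

```bash
python3 -m crank '[{"delta_pos":[-0.05,-0.06,-0.09],"dr":[0,0,0],"fingers":1},{"delta_pos":[-0.05,-0.06,-0.09],"dr":[0,0,0],"fingers":1},{"delta_pos":[-0.05,-0.06,-0.09],"dr":[0,0,0],"fingers":1},{"delta_pos":[-0.05,-0.06,-0.09],"dr":[0,0,0],"fingers":1}]'
python3 - <<'E'
from h import *
a=np.load("pics/w1.npy",allow_pickle=True).item()
cv2.imwrite("pics/w1c.png",cv2.resize(a["image"][120:280,175:395],None,fx=3.6,fy=3.6,interpolation=cv2.INTER_CUBIC))
d=show("wrist",(150,80,420,280),2.9,"w2c.png");np.save("pics/w2.npy",d,allow_pickle=True)
E
```

```text
time: 2.77
position: [0.5846, -0.062, 0.2296]
ee_rot: [[0.966, 0.007, -0.259], [0.007, -1.0, -0.001], [-0.259, -0.001, -0.966]]
ft_force: [0.9, 0.3, 1.0]
gripper_width: 1.0
```

View pics/w1c.png

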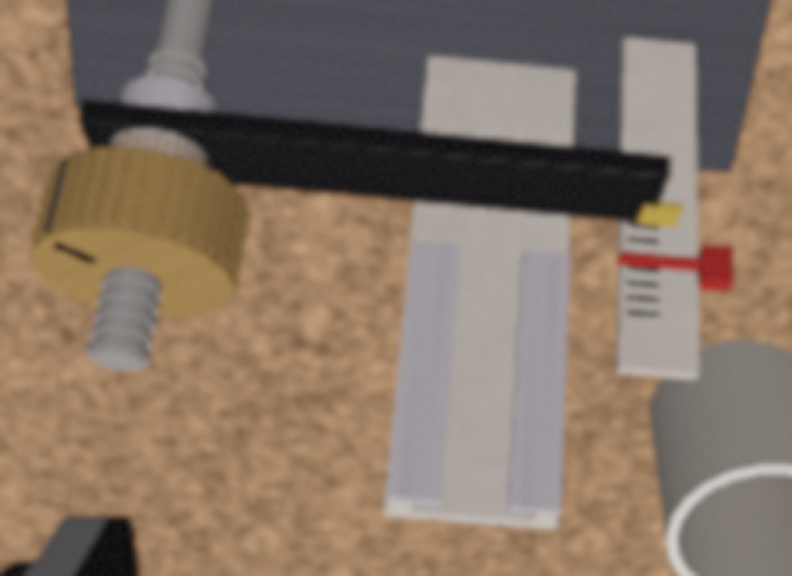

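View pics/w2c.png

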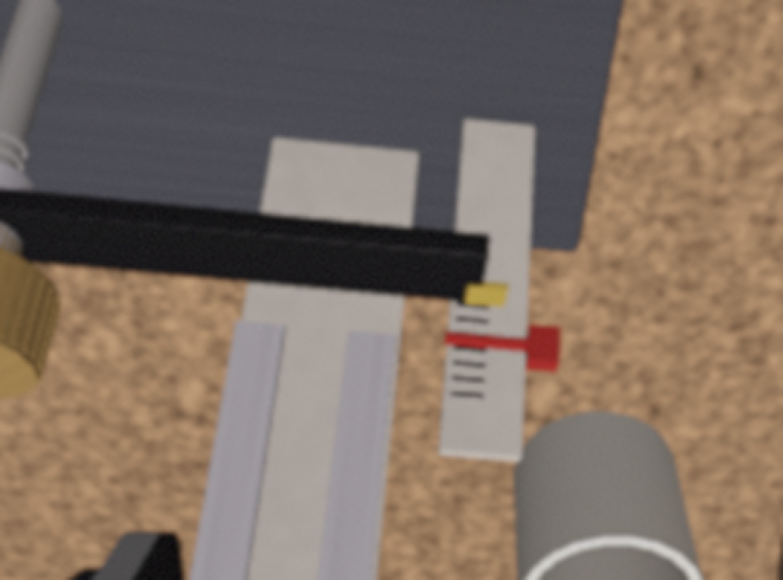

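```bash
python3 - <<'E'
from h import *
a=np.load("pics/w1.npy",allow_pickle=True).item();b=np.load("pics/w2.npy",allow_pickle=True).item()
A=lambda x,y:(175+(x+.5)/3.6-.5,120+(y+.5)/3.6-.5);B=lambda x,y:(150+(x+.5)/2.9-.5,80+(y+.5)/2.9-.5)
P={"ftR":((662,177),(486,253)),"rtR":((638,218),(465,297)),"fbR":((668,158),(488,236)),"redtip":((621,260),(446,339)),"redjoin":((702,265),(527,344)),
"yel_br":((678,226),(503,305)),"yel_tr":((683,205),(507,285)),"scale":((697,379),(520,460)),"lipL":((412,241),(236,322)),"lipR":((570,253),(395,334)),"chanbotL":((426,55),(272,137)),"chanbotR":((577,69),(419,151))}
F=frame(-.1);Q={}
for k,(p,q) in P.items():
    x,e=tri((a,A(*p)),(b,B(*q)));Q[k]=x;print(k,x,e,"mast",((x-Q["ftR"])@F*1000).round(1))
for k in("redtip","scale"):pass
d=Q["lipL"]-Q["lipR"];print("psi lip",np.arctan2(-d[0],d[1]))
d=np.array(Q["chanbotL"])-Q["chanbotR"];print("psi bot",np.arctan2(-d[0],d[1]))
E
```

```text
ftR [ 0.5503 -0.0644  0.0801] [0.5 0.5] mast [0. 0. 0.]
rtR [ 0.5352 -0.0582  0.0798] [0.1 0.1] mast [-13.7   4.7   7.6]
fbR [ 0.5596 -0.0649  0.0858] [0.2 0.2] mast [10.9  0.4  0.3]
redtip [ 0.527  -0.0526  0.0907] [0.2 0.2] mast [-15.8   9.4  21.4]
redjoin [ 0.527  -0.0769  0.0931] [0.2 0.2] mast [-12.5 -14.8  22.2]
yel_br [ 0.5365 -0.0696  0.0863] [0.2 0.2] mast [-8.3 -6.6 12. ]
yel_tr [ 0.5432 -0.0707  0.0854] [0. 0.] mast [-2.9 -7.   7.8]
scale [ 0.5014 -0.0748  0.116 ] [0.2 0.2] mast [-23.3 -15.2  54.9]
lipL [0.5303 0.0109 0.0866] [0.1 0.1] mast [-20.5  72.9  19.3]
lipR [ 0.5281 -0.0372  0.0892] [0.1 0.1] mast [-16.9  24.8  20.3]
chanbotL [0.5574 0.0099 0.0108] [0. 0.] mast [-35.   74.6 -59.8]
chanbotR [ 0.5552 -0.0415  0.0166] [0.1 0.1] mast [-29.5  23.3 -56.3]
psi lip -0.04570619152266682
psi bot -0.04277544801029194
```

```bash
cat > fit.py <<'E'
from h import *
from scipy.optimize import least_squares
a=np.load("pics/w1.npy",allow_pickle=True).item();b=np.load("pics/w2.npy",allow_pickle=True).item()
A=lambda x,y:(175+(x+.5)/3.6-.5,120+(y+.5)/3.6-.5);B=lambda x,y:(150+(x+.5)/2.9-.5,80+(y+.5)/2.9-.5)
O=[(a,A(412,241),(-16,25,15)),(a,A(570,253),(-16,-25,15)),(a,A(458,246),(-16,9.5,15)),(a,A(520,252),(-16,-9.5,15)),
(a,A(443,503),(-16,9.5,95)),(a,A(510,508),(-16,-9.5,95)),(a,A(389,497),(-16,25,95)),(a,A(563,510),(-16,-25,95)),
(b,B(236,322),(-16,25,15)),(b,B(395,334),(-16,-25,15)),(b,B(284,326),(-16,9.5,15)),(b,B(349,332),(-16,-9.5,15)),(a,A(119,352),(0,100,68))]
def W(s,p):return s[1:4]+frame(s[0])@(np.array(p)/1000)
def res(s):return np.concatenate([proj(d,W(s,p))-uv for d,uv,p in O])
r=least_squares(res,[-.1,.55,0,.06],x_scale=[.1,.01,.01,.01],loss="soft_l1")
s=r.x
if __name__=="__main__":
    print("psi,L0",s.round(4));print(res(s).reshape(-1,2).round(1).tolist())
    print("rod_end",W(s,(0,100,68)).round(4),"mouth",W(s,(-23.5,0,95)).round(4))
    # solve z of features with known x,y or sliding along known lines
    def zof(d,uv,x,y=None):
        c,v=ray(d,uv);o=(frame(s[0]).T@(c-s[1:4]))*1000;w=frame(s[0]).T@v;t=(x-o[0])/w[0];return (o+t*w).round(1)
    for n,d,uv,x in(("red tip",a,A(621,260),-12),("red mid",a,A(660,263),-12),("red tip",b,B(446,339),-12),("red mid",b,B(490,342),-12),
      ("ft R",a,A(662,177),15),("ft R",b,B(486,253),15),("rt R",a,A(638,218),-15),("rt R",b,B(465,297),-15),("rt mid",a,A(340,194),-15),("rt mid",b,B(200,276),-15),("ft mid",a,A(400,150),15),("ftmid",b,B(200,229),15),
      ("yel bot",a,A(660,226),-15),("yel bot",b,B(485,305),-15),("yel top",a,A(660,203),-12),("coll", a,A(140,232),0)):
        print(n,zof(d,uv,x))
    np.save("pics/s.npy",s)
E
python3 fit.py
```

```text
psi,L0 [-0.0943  0.5485 -0.0152  0.0805]
[[-0.7, 0.1], [0.5, 0.6], [0.6, -0.1], [0.5, -0.3], [-0.6, -0.6], [-0.4, -0.6], [-1.1, -0.1], [0.2, 0.0], [-0.6, -0.2], [1.4, 0.5], [0.6, -0.0], [-0.3, -0.3], [0.1, 3.1]]
rod_end [0.5241 0.0876 0.1394] mouth [ 0.481  -0.0088  0.151 ]
red tip [-12.  -39.6  17.2]
red mid [-12.  -51.6  17.1]
red tip [-12.  -39.3  16.8]
red mid [-12.  -52.7  16.6]
ft R [ 15.  -46.9   2.8]
ft R [ 15.  -48.2   1.5]
rt R [-15.  -45.3   0.5]
rt R [-15.  -44.3   0.3]
rt mid [-15.   47.7   1.3]
rt mid [-15.   37.5   1. ]
ft mid [15.  29.5  1.7]
ftmid [15.  32.7  2. ]
yel bot [-15.  -52.2   2.6]
yel bot [-15.  -50.7   2.5]
yel top [-12.  -51.7  -3.9]
coll [  0.  101.5  27.7]
```

```bash
cat >> h.py <<'E'
def W(s,p):return s[1:4]+frame(s[0])@(np.array(p)/1000)
def toolR(psi,yaw_off):
    # tool z = -mast z; tool y = mast frame direction at angle yaw_off (from mast x toward mast y)
    F=frame(psi);z=-F[:,2];y=F@[np.cos(yaw_off),np.sin(yaw_off),0];return np.stack([np.cross(y,z),y,z],1)
E
python3 - <<'E'
from h import *
s=np.load("pics/s.npy");R=toolR(s[0],-2.54)
print(rot_to(R),pos_to(W(s,(0,100,150))),pos_to(W(s,(0,100,106))),"descend95",(-frame(s[0])[:,2]*.095/.75).round(4), np.round(manip.get_obs()["q"],2),W(s,(0,100,106)).round(3))
E
```

```text
(array([ 0.0315, -0.2325, -0.344 ]), np.float64(75.0)) [-0.1372  0.2038 -0.0273] [-0.108   0.2011 -0.0781] descend95 [ 0.0631 -0.006  -0.1097] [-0.13  0.54  1.52 -0.04  1.34  1.44] [0.505 0.089 0.172]
```

```bash
python3 -m crank '[{"delta_pos":[-0.137,0.204,-0.027],"dr":[0.0315,-0.2325,-0.344],"fingers":1},{"delta_pos":[-0.137,0.204,-0.027],"dr":[0.0315,-0.2325,-0.344],"fingers":1},{"delta_pos":[-0.137,0.204,-0.027],"dr":[0.0315,-0.2325,-0.344],"fingers":1},{"delta_pos":[-0.137,0.204,-0.027],"dr":[0.0315,-0.2325,-0.344],"fingers":1},{"delta_pos":[-0.137,0.204,-0.027],"dr":[0.0315,-0.2325,-0.344],"fingers":1},{"delta_pos":[-0.137,0.204,-0.027],"dr":[0.0315,-0.2325,-0.344],"fingers":1},{"delta_pos":[-0.137,0.204,-0.027],"dr":[0.0315,-0.2325,-0.344],"fingers":1},{"delta_pos":[-0.137,0.204,-0.027],"dr":[0.0315,-0.2325,-0.344],"fingers":1},{"delta_pos":[-0.137,0.204,-0.027],"dr":[0.0315,-0.2325,-0.344],"fingers":1},{"delta_pos":[-0.137,0.204,-0.027],"dr":[0.0315,-0.2325,-0.344],"fingers":1},{"delta_pos":[-0.108,0.201,-0.078],"dr":[0.0315,-0.2325,-0.344],"fingers":1},{"delta_pos":[-0.108,0.201,-0.078],"dr":[0.0315,-0.2325,-0.344],"fingers":1},{"delta_pos":[-0.108,0.201,-0.078],"dr":[0.0315,-0.2325,-0.344],"fingers":1}]'
python3 - <<'E'
from h import *
s=np.load("pics/s.npy");R=toolR(s[0],-2.54)
print(rot_to(R),pos_to(W(s,(0,100,106))), np.round(manip.get_obs()["q"],2))
d=show("wrist",(0,0,640,400),1.25,"w3.png");np.save("pics/w3.npy",d,allow_pickle=True)
print("rodend proj",proj(d,W(s,(0,100,68)))*1.25,"collar top",proj(d,W(s,(0,100,41.3)))*1.25,proj(d,W(s,(-23.5,0,95)))*1.25)
E
```

```text
time: 3.9
position: [0.5101, 0.0657, 0.1862]
ee_rot: [[0.445, -0.76, 0.474], [-0.868, -0.497, 0.019], [0.221, -0.42, -0.88]]
ft_force: [0.1, -0.3, 0.3]
gripper_width: 1.001
(array([-0.0184, -0.0089, -0.0102]), np.float64(4.1)) [-0.0065  0.0316 -0.0185] [ 0.08  0.2   2.36 -0.23  0.09  2.92]
rodend proj [391.1182815  323.45475736] collar top [391.8334002  295.86579612] [596.57425932 205.58016928]
```

View pics/w3.png

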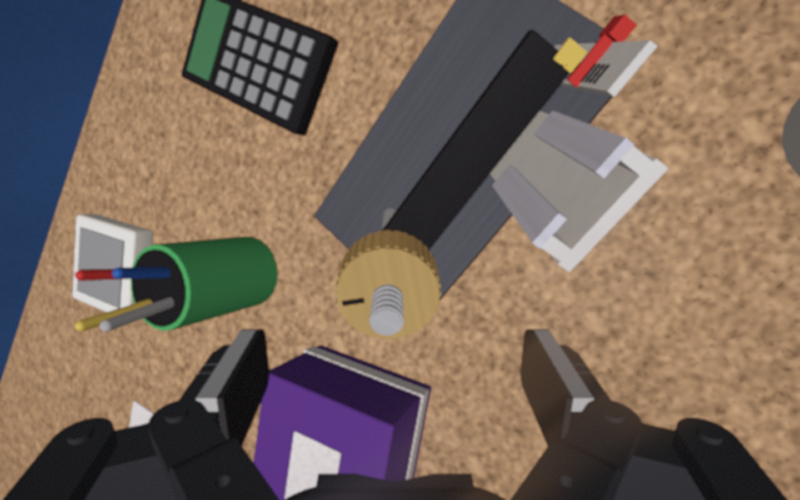

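```bash
cat > fk.py <<'E'
from h import *
from scipy.optimize import least_squares
# zero: straight up chain. params a1,d1,L2,a3,L4,L6
def fk(q,P):
    a1,d1,L2,a3,L4,L6=P;Rz=lambda t:Ro.from_euler('z',t);Ry=lambda t:Ro.from_euler('y',t)
    R=Rz(q[0]);p=R.apply([a1,0,d1]);R=R*Ry(q[1]);p=p+R.apply([0,0,L2]);R=R*Ry(q[2]);p=p+R.apply([a3,0,L4])
    R=R*Rz(q[3])*Ry(q[4])*Rz(q[5]);p=p+R.apply([0,0,L6]);return p,R.as_matrix()
D=[([1.22742,.48081,1.59687,0,1.06511,-.04658],[.18991,.62121,.23069]),([-.05,.49,1.25,-.05,1.65,1.18],[.6238,-.0184,.3798]),([-.13,.54,1.52,-.04,1.34,1.44],[.5846,-.062,.2296])]
o=manip.get_obs();D.append((o["q"],o["position"]))
w=[1,.2,.2,1]
r=least_squares(lambda P:np.concatenate([(fk(q,P)[0]-p)*k for (q,p),k in zip(D,w)]),[0.05,.4,.45,0,.45,.25])
P=r.x
if __name__=="__main__":
    print(P.round(4),[((fk(q,P)[0]-p)*1000).round(1).tolist() for q,p in D]);np.save("pics/P.npy",P)
    print(fk(o["q"],P)[1].round(3).tolist(),np.array(o["ee_rot"]).round(3).tolist())
E
python3 fk.py
```

```text
[ 0.1243  0.1673  0.4913 -0.0068  0.3347  0.2134] [[28.0, -11.8, 2.4], [9.1, -23.9, -35.2], [30.2, -26.8, 1.8], [2.2, -26.9, -1.0]]
[[0.758, 0.445, 0.476], [0.497, -0.868, 0.02], [0.422, 0.222, -0.879]] [[0.445, -0.758, 0.476], [-0.868, -0.497, 0.02], [0.222, -0.422, -0.879]]
```

```bash
sed -i 's/a1,d1,L2,a3,L4,L6=P/a1,d1,L2,a3,L4,L6,b=P/; s/\[a1,0,d1\]/[a1,b,d1]/; s/\.45,\.25\]/.45,.25,.03]/; s/R\*Rz(q\[3\])\*Ry(q\[4\])\*Rz(q\[5\])/R*Rz(q[3])*Ry(q[4])*Rz(q[5])/; s/return p,R.as_matrix()/return p,(R*Rz(np.pi\/2)).as_matrix()/' fk.py; python3 fk.py
```

```text
[-0.0027  0.3343  0.5958  0.0382  0.4518  0.3792  0.0304] [[-0.1, 0.1, -0.1], [-0.5, -1.3, -0.7], [0.2, 1.3, 3.3], [-0.0, -0.1, -0.0]]
[[0.445, -0.758, 0.476], [-0.868, -0.497, 0.02], [0.222, -0.422, -0.879]] [[0.445, -0.758, 0.476], [-0.868, -0.497, 0.02], [0.222, -0.422, -0.879]]
```

```bash
cat > ik.py <<'E'
from fk import fk
from h import *
from scipy.optimize import least_squares
P=np.load("pics/P.npy");LO=np.array([-2.75,-.82,.23,-1.56,.09,-2.92]);HI=np.array([2.75,2.05,2.67,4.7,2.69,2.92])
def ik(p,R,q0):
    def f(q):
        pp,RR=fk(q,P);return np.concatenate([(pp-p)*5,(Ro.from_matrix(RR)*Ro.from_matrix(R).inv()).as_rotvec()])
    r=least_squares(f,np.clip(q0,LO+.01,HI-.01),bounds=(LO,HI));return r.x.round(2),np.linalg.norm(r.fun).round(4)
E
python3 - <<'E'
from ik import *
s=np.load("pics/s.npy")
for z in (106,60,11,27):
  for yaw in np.arange(-3.1,3.2,.6):
    out=[]
    for q4 in(0,3.14,-1.2,1.5):
      for q6 in(-1.5,1.5):
        q,e=ik(W(s,(0,100,z)),toolR(s[0],yaw),[.1,.5,2,q4,.2,q6])
        if e<.003: out.append(tuple(q.tolist()))
    print(z,round(yaw,1),[o for o in sorted(set(out))])
E
```

```text
106 -3.1 [(0.24, 0.25, 2.38, -1.46, 0.16, -1.43)]
106 -2.5 [(0.24, 0.25, 2.38, -1.46, 0.16, -2.03)]
106 -1.9 [(0.24, 0.25, 2.38, -1.46, 0.16, -2.63)]
106 -1.3 []
106 -0.7 [(0.24, 0.25, 2.38, -1.46, 0.16, 2.45)]
106 -0.1 [(0.24, 0.25, 2.38, -1.46, 0.16, 1.85)]
106 0.5 [(0.24, 0.25, 2.38, -1.46, 0.16, 1.25)]
106 1.1 [(0.24, 0.25, 2.38, -1.46, 0.16, 0.65)]
106 1.7 [(0.24, 0.25, 2.38, -1.46, 0.16, 0.05)]
106 2.3 [(0.24, 0.25, 2.38, -1.46, 0.16, -0.55)]
106 2.9 [(0.24, 0.25, 2.38, -1.46, 0.16, -1.15)]
60 -3.1 [(0.21, 0.36, 2.37, 4.16, 0.18, -0.78)]
60 -2.5 [(0.21, 0.36, 2.37, 4.16, 0.18, -1.38)]
60 -1.9 [(0.21, 0.36, 2.37, 4.16, 0.18, -1.98)]
60 -1.3 [(0.21, 0.36, 2.37, 4.16, 0.18, -2.58)]
60 -0.7 []
60 -0.1 [(0.21, 0.36, 2.37, 4.16, 0.18, 2.5)]
60 0.5 [(0.21, 0.36, 2.37, 4.16, 0.18, 1.9)]
60 1.1 [(0.21, 0.36, 2.37, 4.16, 0.18, 1.3)]
60 1.7 [(0.21, 0.36, 2.37, 4.16, 0.18, 0.7)]
60 2.3 [(0.21, 0.36, 2.37, 4.16, 0.18, 0.1)]
60 2.9 [(0.21, 0.36, 2.37, 4.16, 0.18, -0.5)]
11 -3.1 [(0.19, 0.49, 2.35, 3.77, 0.24, -0.41)]
11 -2.5 [(0.19, 0.49, 2.35, 3.77, 0.24, -1.01)]
11 -1.9 [(0.19, 0.49, 2.35,
[... 196 characters left out ...]
 0.24, 2.28)]
11 1.1 [(0.19, 0.49, 2.35, 3.77, 0.24, 1.68)]
11 1.7 [(0.19, 0.49, 2.35, 3.77, 0.24, 1.08)]
11 2.3 [(0.19, 0.49, 2.35, 3.77, 0.24, 0.48)]
11 2.9 [(0.19, 0.49, 2.35, 3.77, 0.24, -0.12)]
27 -3.1 [(0.2, 0.45, 2.36, 3.87, 0.22, -0.5)]
27 -2.5 [(0.2, 0.45, 2.36, 3.87, 0.22, -1.1)]
27 -1.9 [(0.2, 0.45, 2.36, 3.87, 0.22, -1.7)]
27 -1.3 [(0.2, 0.45, 2.36, 3.87, 0.22, -2.3)]
27 -0.7 [(0.2, 0.45, 2.36, 3.87, 0.22, -2.9)]
27 -0.1 [(0.2, 0.45, 2.36, 3.87, 0.22, 2.79)]
27 0.5 [(0.2, 0.45, 2.36, 3.87, 0.22, 2.19)]
27 1.1 [(0.2, 0.45, 2.36, 3.87, 0.22, 1.59)]
27 1.7 [(0.2, 0.45, 2.36, 3.87, 0.22, 0.99)]
27 2.3 [(0.2, 0.45, 2.36, 3.87, 0.22, 0.39)]
27 2.9 [(0.2, 0.45, 2.36, 3.87, 0.22, -0.21)]
```

```bash
python3 - <<'E'
from ik import *
s=np.load("pics/s.npy");o=manip.get_obs();p0=np.array(o["position"]);R0=np.array(o["ee_rot"])
for z in(85,11,26):
  for yaw in(.1,):
    print(z,[ik(W(s,(0,100,z)),toolR(s[0],yaw),[.1,.5,2,q4,.2,2.7]) for q4 in(3.8,4.4)])
Rp=R0
for q4,q5,q6 in((-.1,.25,2.75),(.6,.25,2.7),(1.2,.25,2.7),(1.8,.25,2.7),(2.4,.25,2.7),(3.,.25,2.7),(3.6,.25,2.7),(4.2,.22,2.5)):
    p,R=fk([.2,.08,2.36,q4,q5,q6],P)
    print(q4,p.round(3),"dpos",((p-p0)/.75).round(3),"dr",rot_to(R,R0),"step",rot_to(R,Rp)[1]);Rp=R
E
```

```text
85 [(array([0.23, 0.3 , 2.38, 4.49, 0.16, 1.97]), np.float64(0.0)), (array([0.23, 0.3 , 2.38, 4.49, 0.16, 1.97]), np.float64(0.0))]
11 [(array([0.19, 0.49, 2.35, 3.77, 0.24, 2.68]), np.float64(0.0)), (array([0.19, 0.49, 2.35, 3.77, 0.24, 2.68]), np.float64(0.0))]
26 [(array([0.2 , 0.45, 2.35, 3.86, 0.22, 2.59]), np.float64(0.0)), (array([0.2 , 0.45, 2.35, 3.86, 0.22, 2.59]), np.float64(0.0))]
-0.1 [0.46  0.115 0.218] dpos [-0.068  0.065  0.04 ] dr (array([-0.0093,  0.0129,  0.0482]), np.float64(9.1)) step 9.1
0.6 [0.459 0.178 0.228] dpos [-0.069  0.149  0.054] dr (array([ 0.1293,  0.0305, -0.1052]), np.float64(30.5)) step 37.3
1.2 [0.485 0.219 0.256] dpos [-0.035  0.203  0.091] dr (array([ 0.2529,  0.045 , -0.2502]), np.float64(64.5)) step 34.4
1.8 [0.525 0.231 0.292] dpos [0.019 0.219 0.139] dr (array([ 0.3751,  0.0583, -0.3966]), np.float64(98.8)) step 34.4
2.4 [0.567 0.211 0.322] dpos [0.075 0.193 0.18 ] dr (array([ 0.4955,  0.0702, -0.5445]), np.float64(133.1)) step 34.4
3.0 [0.595 0.165 0.338] dpos [0.111 0.132 0.201] dr (array([ 0.6137,  0.0803, -0.6945]), np.float64(167.4)) step 34.4
3.6 [0.599 0.11  0.332] dpos [0.117 0.059 0.193] dr (array([-0.5712, -0.0688,  0.6646]), np.float64(158.2)) step 34.4
4.2 [0.574 0.074 0.302] dpos [0.084 0.01  0.153] dr (array([-0.4687, -0.042 ,  0.5856]), np.float64(135.2)) step 23.4
```

```bash
python3 -m crank '[{"delta_pos":[-0.068,0.065,0.04],"dr":[-0.009,0.013,0.048],"fingers":1},{"delta_pos":[-0.068,0.065,0.04],"dr":[-0.009,0.013,0.048],"fingers":1},{"delta_pos":[-0.068,0.1,0.047],"dr":[0.06,0.022,-0.028],"fingers":1},{"delta_pos":[-0.068,0.12,0.05],"dr":[0.06,0.022,-0.028],"fingers":1},{"delta_pos":[-0.069,0.149,0.054],"dr":[0.129,0.03,-0.105],"fingers":1},{"delta_pos":[-0.069,0.149,0.054],"dr":[0.129,0.03,-0.105],"fingers":1},{"delta_pos":[-0.069,0.149,0.054],"dr":[0.129,0.03,-0.105],"fingers":1},{"delta_pos":[-0.055,0.176,0.071],"dr":[0.19,0.038,-0.178],"fingers":1},{"delta_pos":[-0.055,0.176,0.071],"dr":[0.19,0.038,-0.178],"fingers":1},{"delta_pos":[-0.035,0.203,0.091],"dr":[0.253,0.045,-0.25],"fingers":1},{"delta_pos":[-0.035,0.203,0.091],"dr":[0.253,0.045,-0.25],"fingers":1},{"delta_pos":[-0.035,0.203,0.091],"dr":[0.253,0.045,-0.25],"fingers":1},{"delta_pos":[-0.008,0.214,0.115],"dr":[0.314,0.052,-0.323],"fingers":1},{"delta_pos":[-0.008,0.214,0.115],"dr":[0.314,0.052,-0.323],"fingers":1},{"delta_pos":[0.019,0.219,0.139],"dr":[0.375,0.058,-0.397],"fingers":1},{"delta_pos":[0.019,0.219,0.139],"dr":[0.375,0.058,-0.397],"fingers":1},{"delta_pos":[0.019,0.219,0.139],"dr":[0.375,0.058,-0.397],"fingers":1}]'
python3 - <<'E'
from ik import *
o=manip.get_obs();p0=np.array(o["position"]);R0=np.array(o["ee_rot"]);print(np.round(o["q"],2))
Rp=R0
for q4,q5,q6 in((1.8,.25,2.7),(2.4,.25,2.7),(3.,.25,2.7),(3.6,.25,2.7),(4.2,.22,2.5)):
    p,R=fk([.2,.08,2.36,q4,q5,q6],P)
    print(q4,p.round(3),"dpos",((p-p0)/.75).round(3),"dr",rot_to(R,R0),"step",rot_to(R,Rp)[1]);Rp=R
E
```

```text
time: 5.37
position: [0.5265, 0.2322, 0.2951]
ee_rot: [[-0.578, -0.561, 0.593], [-0.419, 0.827, 0.374], [-0.701, -0.032, -0.713]]
ft_force: [-0.4, 1.1, 0.2]
gripper_width: 0.999
[0.2  0.08 2.33 1.62 0.25 2.78]
1.8 [0.525 0.231 0.292] dpos [-0.001 -0.002 -0.005] dr (array([ 0.0191,  0.0071, -0.0254]), np.float64(5.9)) step 5.9
2.4 [0.567 0.211 0.322] dpos [ 0.054 -0.029  0.036] dr (array([ 0.1405,  0.032 , -0.1707]), np.float64(40.2)) step 34.4
3.0 [0.595 0.165 0.338] dpos [ 0.091 -0.09   0.057] dr (array([ 0.2621,  0.0567, -0.3159]), np.float64(74.6)) step 34.4
3.6 [0.599 0.11  0.332] dpos [ 0.096 -0.163  0.049] dr (array([ 0.3839,  0.0812, -0.461 ]), np.float64(109.0)) step 34.4
4.2 [0.574 0.074 0.302] dpos [ 0.063 -0.211  0.009] dr (array([ 0.449 ,  0.1025, -0.5723]), np.float64(132.2)) step 23.4
```

Tracking is as predicted, so I continue the wrist flip.

```bash
python3 -m crank '[{"delta_pos":[0.013,-0.007,0.01],"dr":[0.04,0.011,-0.05],"fingers":1},{"delta_pos":[0.027,-0.014,0.018],"dr":[0.08,0.02,-0.098],"fingers":1},{"delta_pos":[0.04,-0.021,0.027],"dr":[0.11,0.026,-0.134],"fingers":1},{"delta_pos":[0.054,-0.029,0.036],"dr":[0.14,0.032,-0.171],"fingers":1},{"delta_pos":[0.054,-0.029,0.036],"dr":[0.14,0.032,-0.171],"fingers":1},{"delta_pos":[0.066,-0.049,0.044],"dr":[0.181,0.04,-0.219],"fingers":1},{"delta_pos":[0.073,-0.06,0.048],"dr":[0.201,0.045,-0.243],"fingers":1},{"delta_pos":[0.08,-0.07,0.05],"dr":[0.222,0.049,-0.268],"fingers":1},{"delta_pos":[0.091,-0.09,0.057],"dr":[0.262,0.057,-0.316],"fingers":1},{"delta_pos":[0.091,-0.09,0.057],"dr":[0.262,0.057,-0.316],"fingers":1},{"delta_pos":[0.093,-0.115,0.055],"dr":[0.303,0.065,-0.364],"fingers":1},{"delta_pos":[0.094,-0.127,0.053],"dr":[0.323,0.069,-0.388],"fingers":1},{"delta_pos":[0.095,-0.14,0.052],"dr":[0.343,0.073,-0.413],"fingers":1},{"delta_pos":[0.096,-0.163,0.049],"dr":[0.384,0.081,-0.461],"fingers":1},{"delta_pos":[0.096,-0.163,0.049],"dr":[0.384,0.081,-0.461],"fingers":1},{"delta_pos":[0.085,-0.18,0.035],"dr":[0.406,0.088,-0.498],"fingers":1},{"delta_pos":[0.075,-0.2,0.02],"dr":[0.428,0.095,-0.535],"fingers":1},{"delta_pos":[0.063,-0.211,0.009],"dr":[0.449,0.102,-0.572],"fingers":1},{"delta_pos":[0.063,-0.211,0.009],"dr":[0.449,0.102,-0.572],"fingers":1}]'
python3 - <<'E'
from ik import *
s=np.load("pics/s.npy")
o=manip.get_obs();p0=np.array(o["position"]);R0=np.array(o["ee_rot"]);print(np.round(o["q"],2))
R=toolR(s[0],-.1)
for z in(120,88,50,11):
    print(z,"dpos",((W(s,(0,100,z))-p0)/.75).round(4),"dr",rot_to(R,R0),ik(W(s,(0,100,z)),R,[.2,.3,2.37,4.2,.2,2.6]))
E
```

```text
time: 6.95
position: [0.5715, 0.0709, 0.2991]
ee_rot: [[0.145, 0.639, 0.756], [0.981, -0.193, -0.025], [0.13, 0.745, -0.655]]
ft_force: [-0.3, 0.7, 0.2]
gripper_width: 0.999
[0.17 0.09 2.39 3.85 0.24 2.76]
120 dpos [-0.0977  0.0255 -0.1529] dr (array([-0.0079,  0.1068, -0.0015]), np.float64(19.3)) (array([0.24, 0.21, 2.4 , 4.7 , 0.16, 1.97]), np.float64(0.0281))
88 dpos [-0.0764  0.0235 -0.1899] dr (array([-0.0079,  0.1068, -0.0015]), np.float64(19.3)) (array([0.23, 0.29, 2.38, 4.54, 0.16, 2.13]), np.float64(0.0))
50 dpos [-0.0512  0.0211 -0.2338] dr (array([-0.0079,  0.1068, -0.0015]), np.float64(19.3)) (array([0.21, 0.39, 2.37, 4.05, 0.19, 2.61]), np.float64(0.0))
11 dpos [-0.0253  0.0186 -0.2788] dr (array([-0.0079,  0.1068, -0.0015]), np.float64(19.3)) (array([0.19, 0.49, 2.35, 3.77, 0.24, 2.88]), np.float64(0.0))
```

```bash
python3 - <<'E'
from ik import *
s=np.load("pics/s.npy");R=toolR(s[0],.05)
print(pos_to(W(s,(0,100,88))),rot_to(R))
E
```

```text
[-0.0764  0.0235 -0.1899] (array([-0.0384,  0.1083,  0.0355]), np.float64(21.7))
```

```bash
python3 -m crank '[{"delta_pos":[-0.05,0.015,-0.05],"dr":[-0.013,0.036,0.012],"fingers":1},{"delta_pos":[-0.08,0.024,-0.1],"dr":[-0.025,0.07,0.024],"fingers":1},{"delta_pos":[-0.088,0.024,-0.15],"dr":[-0.038,0.108,0.035],"fingers":1},{"delta_pos":[-0.08,0.024,-0.17],"dr":[-0.038,0.108,0.035],"fingers":1},{"delta_pos":[-0.076,0.0235,-0.19],"dr":[-0.038,0.108,0.035],"fingers":1},{"delta_pos":[-0.076,0.0235,-0.19],"dr":[-0.038,0.108,0.035],"fingers":1},{"delta_pos":[-0.076,0.0235,-0.19],"dr":[-0.038,0.108,0.035],"fingers":1}]'
python3 - <<'E'
from ik import *
s=np.load("pics/s.npy");R=toolR(s[0],.05)
print(np.round(manip.get_obs()["q"],2),rot_to(R),"to88",pos_to(W(s,(0,100,88))),"to11",pos_to(W(s,(0,100,11))))
d=show("wrist",(0,0,640,400),1.25,"w4.png");np.save("pics/w4.npy",d,allow_pickle=True)
print("rodend proj",proj(d,W(s,(0,100,68)))*1.25,"collar top",proj(d,W(s,(0,100,41.3)))*1.25,"mouth",proj(d,W(s,(-23.5,0,95)))*1.25)
E
```

```text
time: 7.53
position: [0.5173, 0.0889, 0.1567]
ee_rot: [[0.019, 0.867, 0.498], [0.999, 0.005, -0.047], [-0.043, 0.498, -0.866]]
ft_force: [-1.6, -0.0, -0.6]
gripper_width: 0.999
[0.22 0.29 2.37 4.55 0.16 1.93] (array([ 0.0057, -0.0006, -0.0102]), np.float64(2.1)) to88 [-0.0042 -0.0004  0.0001] to11 [ 0.0469 -0.0053 -0.0889]
rodend proj [385.15793207 307.38426893] collar top [386.31008419 280.60514691] mouth [308.32508916 547.37063173]
```

View pics/w4.png

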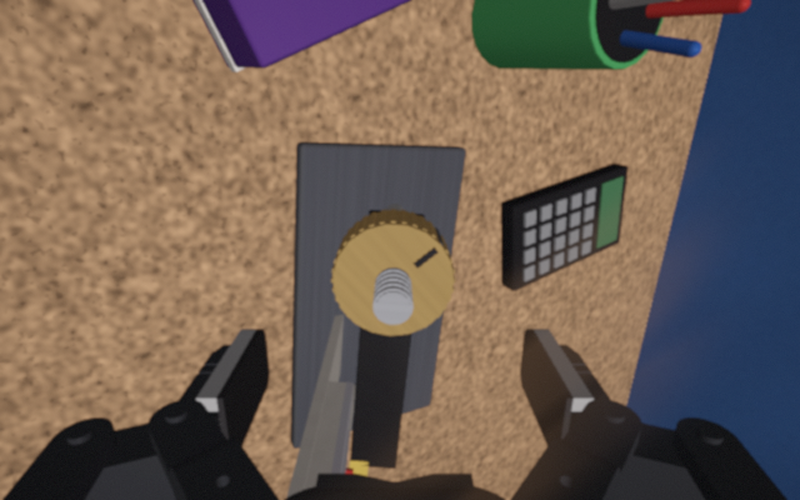

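```bash
python3 -m crank '[{"delta_pos":[0.017,-0.0015,-0.022],"dr":[0.003,0,-0.005],"fingers":1},{"delta_pos":[0.03,-0.0025,-0.044],"dr":[0.006,0,-0.01],"fingers":1},{"delta_pos":[0.043,-0.004,-0.067],"dr":[0.006,0,-0.01],"fingers":1},{"delta_pos":[0.055,-0.005,-0.089],"dr":[0.006,0,-0.01],"fingers":1},{"delta_pos":[0.055,-0.005,-0.089],"dr":[0.006,0,-0.01],"fingers":1}]'
python3 - <<'E'
from ik import *
s=np.load("pics/s.npy");R=toolR(s[0],.05)
o=manip.get_obs();print(np.round(o["q"],2),rot_to(R),(frame(s[0]).T@(o["position"]-s[1:4])*1000).round(1))
d=show("wrist",(0,0,640,400),1.25,"w5.png");np.save("pics/w5.npy",d,allow_pickle=True)
E
```

```text
time: 8.0
position: [0.5604, 0.0848, 0.092]
ee_rot: [[0.08, 0.861, 0.502], [0.997, -0.066, -0.045], [-0.006, 0.504, -0.864]]
ft_force: [-1.0, -0.7, 0.6]
gripper_width: 1.001
[0.19 0.48 2.34 3.77 0.24 2.76] (array([-0.006 ,  0.0021,  0.0092]), np.float64(2.0)) [  7.8 100.7   8.7]
```

View pics/w5.png

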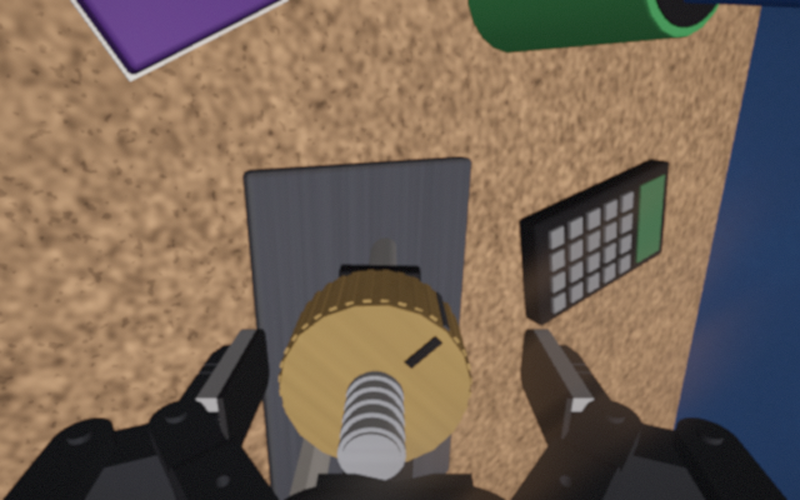

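```bash
python3 -m crank '[{"delta_pos":[-0.005,0.0005,-0.003],"dr":[0,0,0],"fingers":1},{"delta_pos":[-0.005,0.0005,-0.003],"dr":[0,0,0],"fingers":-0.2},{"delta_pos":[-0.005,0.0005,-0.003],"dr":[0,0,0],"fingers":-0.2},{"delta_pos":[-0.005,0.0005,-0.003],"dr":[0,0,0],"fingers":-0.2},{"delta_pos":[-0.005,0.0005,-0.003],"dr":[0,0,0],"fingers":-0.2},{"delta_pos":[-0.005,0.0005,-0.003],"dr":[0,0,0],"fingers":-0.2}]' 35
python3 - <<'E'
from ik import *
s=np.load("pics/s.npy");R=toolR(s[0],.05)
o=manip.get_obs();print(np.round(o["q"],2),rot_to(R),(frame(s[0]).T@(o["position"]-s[1:4])*1000).round(1),np.round(o["moment"],2))
d=show("wrist",(0,0,640,400),1.25,"w6.png")
E
```

```text
time: 8.55
position: [0.5545, 0.0847, 0.0903]
ee_rot: [[0.077, 0.862, 0.5], [0.997, -0.063, -0.046], [-0.008, 0.502, -0.865]]
ft_force: [-3.3, 2.0, 16.0]
gripper_width: 0.651
[0.19 0.49 2.35 3.75 0.25 2.77] (array([-0.0053,  0.0013,  0.0084]), np.float64(1.8)) [  1.9 100.   10.3] [ 0.25 -0.46 -0.01]
```

View pics/w6.png

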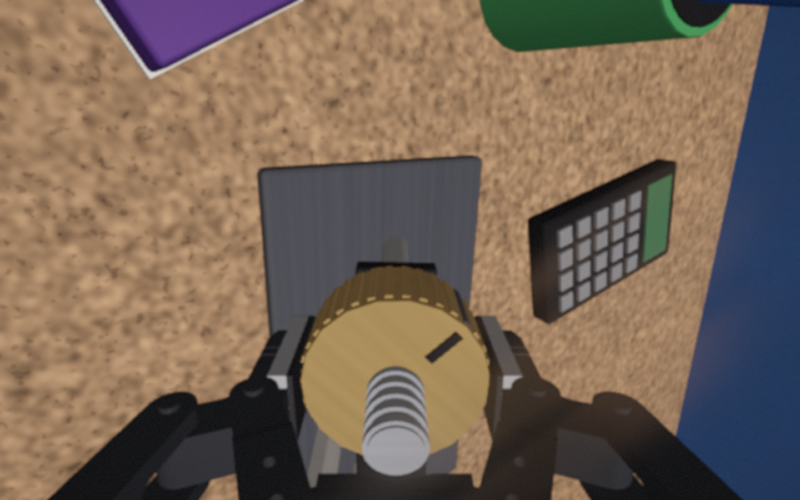

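```bash
python3 -m crank '[{"delta_pos":[-0.0003,0,0.0005],"dr":[-0.0194,0.0018,0.0337],"fingers":-0.2},{"delta_pos":[-0.0006,0.0001,0.0011],"dr":[-0.0387,0.0037,0.0674],"fingers":-0.2},{"delta_pos":[-0.0009,0.0001,0.0016],"dr":[-0.0581,0.0055,0.1011],"fingers":-0.2},{"delta_pos":[-0.0012,0.0001,0.0022],"dr":[-0.0775,0.0073,0.1348],"fingers":-0.2},{"delta_pos":[-0.0015,0.0002,0.0027],"dr":[-0.0968,0.0092,0.1685],"fingers":-0.2},{"delta_pos":[-0.0019,0.0002,0.0032],"dr":[-0.1162,0.011,0.2022],"fingers":-0.2},{"delta_pos":[-0.0022,0.0002,0.0038],"dr":[-0.1356,0.0128,0.2359],"fingers":-0.2},{"delta_pos":[-0.0025,0.0002,0.0043],"dr":[-0.155,0.0146,0.2696],"fingers":-0.2},{"delta_pos":[-0.0028,0.0003,0.0048],"dr":[-0.1743,0.0165,0.3033],"fingers":-0.2},{"delta_pos":[-0.0031,0.0003,0.0054],"dr":[-0.1937,0.0183,0.337],"fingers":-0.2},{"delta_pos":[-0.0034,0.0003,0.0059],"dr":[-0.213,0.0201,0.3707],"fingers":-0.2},{"delta_pos":[-0.0037,0.0003,0.0065],"dr":[-0.2324,0.022,0.4044],"fingers":-0.2},{"delta_pos":[-0.004,0.0004,0.007],"dr":[-0.2518,0.0238,0.4381],"fingers":-0.2},{"delta_pos":[-0.0043,0.0004,0.0075],"dr":[-0.2712,0.0256,0.4718],"fingers":-0.2}]'
python3 - <<'E'
from ik import *
s=np.load("pics/s.npy")
o=manip.get_obs();R=np.array(o["ee_rot"]);F=frame(s[0]);print(np.round(o["q"],2),(F.T@(o["position"]-s[1:4])*1000).round(1),np.round(o["moment"],2),"yaw",np.arctan2(*(F.T@R[:,1])[[1,0]]),"zerr",(F.T@R[:,2]).round(3))
d=show("wrist",(0,0,640,400),1.25,"w7.png")
E
```

```text
time: 9.77
position: [0.552, 0.0857, 0.0964]
ee_rot: [[-0.863, -0.049, 0.503], [-0.085, 0.995, -0.048], [-0.498, -0.084, -0.863]]
ft_force: [-1.7, 13.2, 17.7]
gripper_width: 0.645
[0.2  0.47 2.35 3.8  0.24 1.02] [  2.7 100.8  16.8] [ 1.81 -0.77  0.86] yaw 1.7369485893283605 zerr [ 0.006 -0.001 -1.   ]
```

View pics/w7.png

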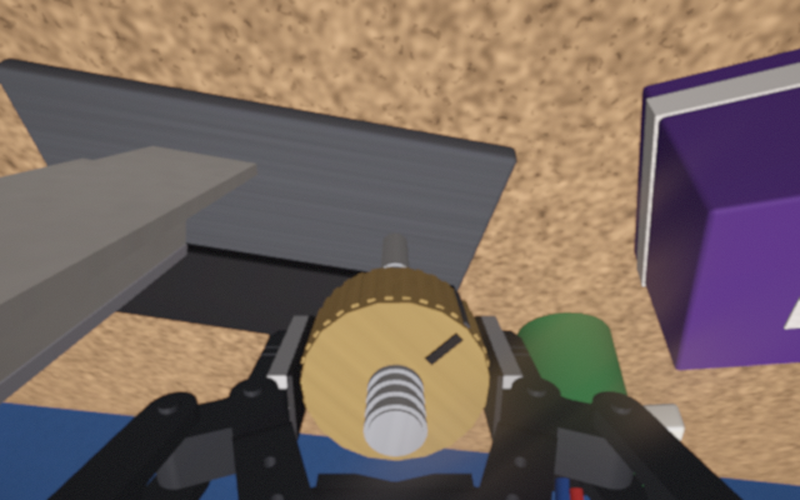

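```bash
python3 -m crank '[{"delta_pos":[-0.0003,0.001,0.0005],"dr":[-0.0194,0.0018,0.0337],"fingers":-0.2},{"delta_pos":[-0.0006,0.0011,0.0011],"dr":[-0.0387,0.0037,0.0674],"fingers":-0.2},{"delta_pos":[-0.0009,0.0011,0.0016],"dr":[-0.0581,0.0055,0.1011],"fingers":-0.2},{"delta_pos":[-0.0012,0.0011,0.0022],"dr":[-0.0775,0.0073,0.1348],"fingers":-0.2},{"delta_pos":[-0.0015,0.0012,0.0027],"dr":[-0.0968,0.0092,0.1685],"fingers":-0.2},{"delta_pos":[-0.0019,0.0012,0.0032],"dr":[-0.1162,0.011,0.2022],"fingers":-0.2},{"delta_pos":[-0.0022,0.0012,0.0038],"dr":[-0.1356,0.0128,0.2359],"fingers":-0.2},{"delta_pos":[-0.0025,0.0012,0.0043],"dr":[-0.155,0.0146,0.2696],"fingers":-0.2},{"delta_pos":[-0.0028,0.0013,0.0048],"dr":[-0.1743,0.0165,0.3033],"fingers":-0.2},{"delta_pos":[-0.0031,0.0013,0.0054],"dr":[-0.1937,0.0183,0.337],"fingers":-0.2},{"delta_pos":[-0.0034,0.0013,0.0059],"dr":[-0.213,0.0201,0.3707],"fingers":-0.2},{"delta_pos":[-0.0037,0.0013,0.0065],"dr":[-0.2324,0.022,0.4044],"fingers":-0.2},{"delta_pos":[-0.004,0.0014,0.007],"dr":[-0.2518,0.0238,0.4381],"fingers":-0.2},{"delta_pos":[-0.0043,0.0014,0.0075],"dr":[-0.2712,0.0256,0.4718],"fingers":-0.2},{"delta_pos":[-0.0047,0.0014,0.0081],"dr":[-0.2905,0.0275,0.5055],"fingers":-0.2},{"delta_pos":[-0.005,0.0015,0.0086],"dr":[-0.31,0.0293,0.5392],"fingers":-0.2},{"delta_pos":[-0.0053,0.0015,0.0092],"dr":[-0.3293,0.0311,0.5729],"fingers":-0.2},{"delta_pos":[-0.0056,0.0015,0.0097],"dr":[-0.3487,0.033,0.6066],"fingers":-0.2},{"delta_pos":[-0.0056,0.0015,0.0097],"dr":[-0.3487,0.033,0.6066],"fingers":-0.2}]'
python3 - <<'E'
from ik import *
s=np.load("pics/s.npy")
o=manip.get_obs();R=np.array(o["ee_rot"]);F=frame(s[0]);print(np.round(o["q"],2),(F.T@(o["position"]-s[1:4])*1000).round(1),np.round(o["moment"],2),"yaw",np.arctan2(*(F.T@R[:,1])[[1,0]]),"zerr",(F.T@R[:,2]).round(3))
d=show("wrist",(0,0,640,400),1.25,"w8.png")
d=show("side",(240,130,340,250),5,"s8.png");d=show("top",(270,190,370,260),7,"t8.png")
E
```

```text
time: 11.4
position: [0.5467, 0.0868, 0.1031]
ee_rot: [[0.551, -0.666, 0.503], [-0.753, -0.657, -0.045], [0.361, -0.354, -0.863]]
ft_force: [-3.3, 10.7, 15.0]
gripper_width: 0.645
[ 0.2   0.45  2.36  3.82  0.23 -1.21] [  1.3 101.3  25.2] [0.63 0.42 0.48] yaw -2.3425635119221715 zerr [ 0.006  0.003 -1.   ]
```

View pics/w8.png

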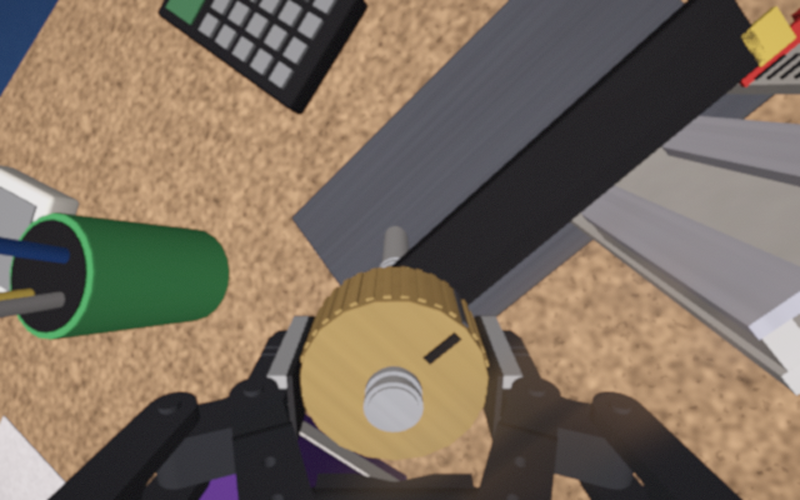

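View pics/s8.png

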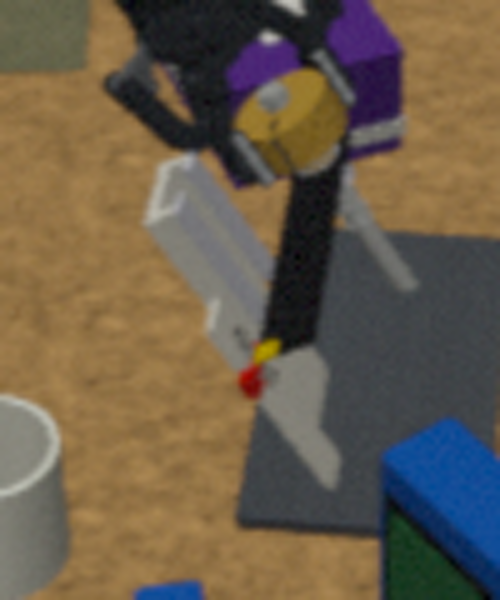

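```bash
python3 -m crank '[{"delta_pos":[0,0,0],"dr":[0,0,0],"fingers":1},{"delta_pos":[0,0,0],"dr":[0,0,0],"fingers":1},{"delta_pos":[0,0,0],"dr":[0,0,0],"fingers":1},{"delta_pos":[0,0,0],"dr":[0,0,0],"fingers":1},{"delta_pos":[-0.017,0.0016,0.03],"dr":[0,0,0],"fingers":1},{"delta_pos":[-0.034,0.003,0.059],"dr":[0,0,0],"fingers":1},{"delta_pos":[-0.034,0.003,0.059],"dr":[-0.02,0.002,0.035],"fingers":1},{"delta_pos":[-0.034,0.003,0.059],"dr":[-0.04,0.004,0.07],"fingers":1},{"delta_pos":[-0.034,0.003,0.059],"dr":[-0.12,0.0115,0.21],"fingers":1},{"delta_pos":[-0.034,0.003,0.059],"dr":[-0.12,0.0115,0.21],"fingers":1},{"delta_pos":[-0.034,0.003,0.059],"dr":[-0.12,0.0115,0.21],"fingers":1},{"delta_pos":[-0.034,0.003,0.059],"dr":[-0.12,0.0115,0.21],"fingers":1},{"delta_pos":[-0.034,0.003,0.059],"dr":[-0.12,0.0115,0.21],"fingers":1}]'
python3 - <<'E'
from ik import *
s=np.load("pics/s.npy")
o=manip.get_obs();R=np.array(o["ee_rot"]);F=frame(s[0]);print(np.round(o["q"],2),(F.T@(o["position"]-s[1:4])*1000).round(1),"yaw",np.arctan2(*(F.T@R[:,1])[[1,0]]),"zerr",(F.T@R[:,2]).round(3))
d=show("wrist",(0,0,640,400),1.25,"w9.png");np.save("pics/w9.npy",d,allow_pickle=True)
E
```

```text
time: 12.63
position: [0.5197, 0.088, 0.1452]
ee_rot: [[0.861, -0.103, 0.498], [-0.094, -0.995, -0.043], [0.5, -0.009, -0.866]]
ft_force: [0.1, 0.5, 0.7]
gripper_width: 1.0
[ 0.22  0.32  2.38  4.3   0.16 -2.45] [ -1.  100.   75.2] yaw -1.5831765173687513 zerr [-0.     0.004 -1.   ]
```

View pics/w9.png

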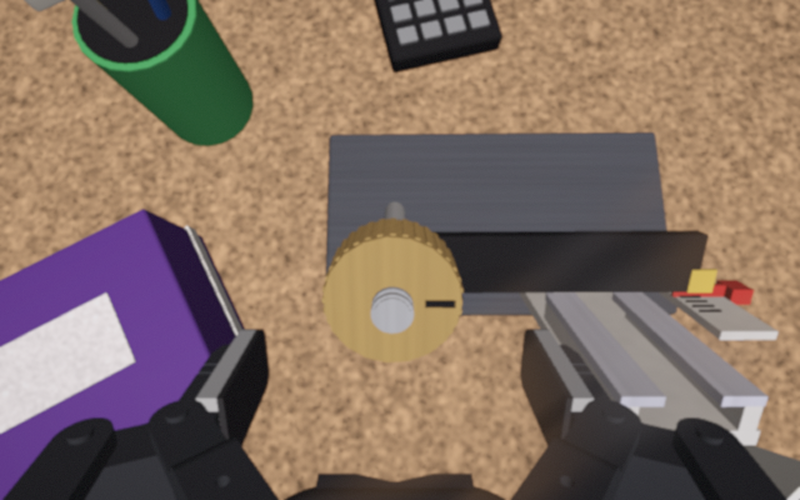

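```bash
python3 - <<'E'
from h import *
d=np.load("pics/w9.npy",allow_pickle=True).item();cv2.imwrite("pics/w9c.png",cv2.resize(d["image"][170:280,500:630],None,fx=5.4,fy=5.4,interpolation=cv2.INTER_CUBIC))
d=show("side",(270,160,330,230),8,"s9.png")
E
```

```text
(no output)
```

View pics/w9c.png

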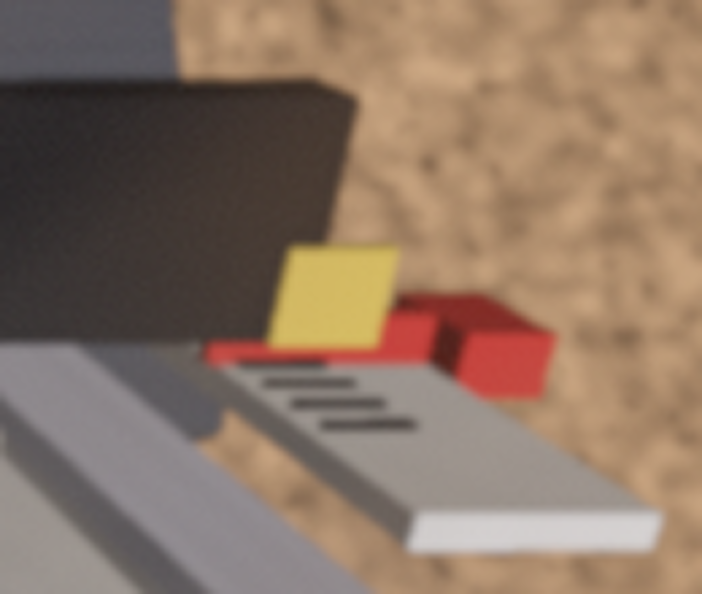

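View pics/s9.png

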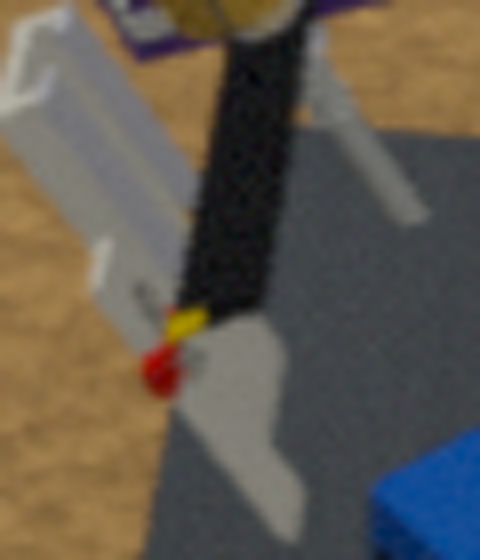

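```bash
cat > fit2.py <<'E'
from h import *
from scipy.optimize import least_squares
a,b,c=[np.load(f"pics/w{i}.npy",allow_pickle=True).item() for i in(1,2,9)]
A=lambda x,y:(175+(x+.5)/3.6-.5,120+(y+.5)/3.6-.5);B=lambda x,y:(150+(x+.5)/2.9-.5,80+(y+.5)/2.9-.5);C=lambda x,y:(500+(x+.5)/5.4-.5,170+(y+.5)/5.4-.5);D=lambda x,y:((x+.5)/1.25-.5,(y+.5)/1.25-.5)
G=14.98
# params: psi,L0(3),[4]h,[5]xf,[6]ye,[7]zm,[8]xm, [9]ytip,[10]ybox, [11]yyr,[12]xyf, [13..21] image offsets, 
def feats(v):
    h,xf,ye,zm,xm,yt,yb,yr,xy=v[4:13];L=[]
    for y,i,k in((25,A(412,241),0),(-25,A(570,253),0),(9.5,A(458,246),0),(-9.5,A(520,252),0),(25,B(236,322),1),(-25,B(395,334),1),(9.5,B(284,326),1),(-9.5,B(349,332),1)):L.append((k,i,(-16,y,15)))
    for y,i,k in((9.5,A(443,503),0),(-9.5,A(510,508),0),(25,A(389,497),0),(-25,A(563,510),0),(9.5,D(666,397),2),(-9.5,D(723,397),2),(25,D(624,399),2),(-25,D(767,397),2)):L.append((k,i,(-16,y,95)))
    L+=[(0,A(662,177),(xf,ye,h)),(1,B(486,253),(xf,ye,h)),(2,C(354,102),(xf,ye,h+G)),(0,A(638,218),(xf-30,ye,h)),(1,B(465,297),(xf-30,ye,h)),
    (0,A(668,158),(xf,ye,h-8)),(1,B(488,236),(xf,ye,h-8)),(2,C(318,82),(xf,ye,h+G-8)),
    (0,A(683,205),(xy,yr,h+.5)),(1,B(507,285),(xy,yr,h+.5)),(2,C(398,248),(xy,yr,h+G+.5)),
    (0,A(678,225),(xf-30,yr,h+.5)),(1,B(503,304),(xf-30,yr,h+.5)),(2,C(378,349),(xf-30,yr,h+G+.5)),
    (0,A(621,260),(xm,yt,zm)),(1,B(446,339),(xm,yt,zm)),(2,C(206,352),(xm,yt,zm)),(0,A(700,264),(xm,yb,zm)),(1,B(525,344),(xm,yb,zm))]
    return L
im=(a,b,c)
def res(v):
    o=v[13:22].reshape(3,3)/1000;r=[]
    for k,uv,p in feats(v):r.append(proj(im[k],W(v,p)+o[k])-uv)
    return np.concatenate([np.concatenate(r),v[13:22]/1.0])
v0=np.array([-.094,.5485,-.0152,.0805,1.5,15,-46,17,-12,-40,-60,-55,-10]+[0]*9,float)
r=least_squares(res,v0,x_scale=np.array([.1,.01,.01,.01]+[1]*18),loss="soft_l1");v=r.x
print(dict(zip("psi X Y Z h xf ye zm xm yt yb yr xy".split(),v[:13].round(3))));print("off",v[13:].round(1))
e=res(v)[:-9].reshape(-1,2)
for (k,_,p),x in zip(feats(v),e):print(k,np.round(p,1),x.round(1))
J=np.linalg.pinv(r.jac.T@r.jac);print("sd",(np.sqrt(np.diag(J))[:13]*.7).round(3));print("remaining",v[7]-v[4]-G)
np.save("pics/v.npy",v)
E
python3 fit2.py
```

```text
{'psi': np.float64(-0.088), 'X': np.float64(0.548), 'Y': np.float64(-0.015), 'Z': np.float64(0.079), 'h': np.float64(2.367), 'xf': np.float64(15.484), 'ye': np.float64(-48.751), 'zm': np.float64(14.798), 'xm': np.float64(-16.194), 'yt': np.float64(-39.928), 'yb': np.float64(-64.761), 'yr': np.float64(-57.192), 'xy': np.float64(-1.796)}
off [-0.5  0.2  0.5 -0.4  0.8  0.   1.1 -1.6 -0.5]
0 [-16  25  15] [-0.6  0.3]
0 [-16 -25  15] [0.4 0.6]
0 [-16.    9.5  15. ] [0.6 0.1]
0 [-16.   -9.5  15. ] [ 0.5 -0.2]
1 [-16  25  15] [-0.8 -0.3]
1 [-16 -25  15] [0.9 0.1]
1 [-16.    9.5  15. ] [ 0.3 -0.2]
1 [-16.   -9.5  15. ] [-0.7 -0.6]
0 [-16.    9.5  95. ] [-0.4 -0.8]
0 [-16.   -9.5  95. ] [-0.2 -0.8]
0 [-16  25  95] [-0.8 -0.2]
0 [-16 -25  95] [ 0.3 -0.3]
2 [-16.    9.5  95. ] [0.4 0.9]
2 [-16.   -9.5  95. ] [-0.1  0.3]
2 [-16  25  95] [-2.7 -0.2]
2 [-16 -25  95] [ 1.6 -0.2]
0 [ 15.5 -48.8   2.4] [ 1.5 -0.5]
1 [ 15.5 -48.8   2.4] [-0.3  0.3]
2 [ 15.5 -48.8  17.3] [-0.  0.]
0 [-14.5 -48.8   2.4] [2.9 1.5]
1 [-14.5 -48.8   2.4] [4.1 1.7]
0 [ 15.5 -48.8  -5.6] [-0.2 -1.7]
1 [ 15.5 -48.8  -5.6] [-0.6 -2.1]
2 [ 15.5 -48.8   9.3] [-1.9 -0.3]
0 [ -1.8 -57.2   2.9] [0.2 0.7]
1 [ -1.8 -57.2   2.9] [0.3 0.4]
2 [ -1.8 -57.2  17.8] [ 0.2 -0.2]
0 [-14.5 -57.2   2.9] [-0.8  0.5]
1 [-14.5 -57.2   2.9] [0.2 0.5]
2 [-14.5 -57.2  17.8] [-0.5 -0.1]
0 [-16.2 -39.9  14.8] [-0.4 -0.3]
1 [-16.2 -39.9  14.8] [-0.  -0.4]
2 [-16.2 -39.9  14.8] [0.3 0.1]
0 [-16.2 -64.8  14.8] [-0.4  0.4]
1 [-16.2 -64.8  14.8] [0.3 0. ]
sd [0.006 0.001 0.001 0.001 0.546 0.568 0.515 0.676 0.726 0.495 0.636 0.453
 0.671]
remaining -2.5489127003264063
```

```bash
sed -e 's/(2,C(206,352),(xm,yt,zm))/(2,C(415,338.5),(xm,np.nan,zm))/; s/(xf-30,ye,h)),(1,B(465/(xf-30,np.nan,h)),(1,B(465/; s/B(465,297),(xf-30,ye,h))/B(465,297),(xf-30,np.nan,h))/' -e 's/^def res/def rr(k,uv,p,v,o):\n    if p[1]!=p[1]:\n        c0=proj(im[k],W(v,(p[0],-52,p[2]))+o);c1=proj(im[k],W(v,(p[0],-42,p[2]))+o);t=(uv[0]-c0[0])\/(c1[0]-c0[0]);return np.array([0,(c0+t*(c1-c0))[1]-uv[1]])\n    return proj(im[k],W(v,p)+o)-uv\ndef res/; s/r.append(proj(im\[k\],W(v,p)+o\[k\])-uv)/r.append(rr(k,uv,p,v,o[k]))/; s/v\[13:22\]\/1.0\]/v[13:22]\/1.0,[(v[5]-15)\/.5,(v[8]+12)\/.5]]/; s/\[:-9\]/[:-11]/' fit2.py > fit3.py; python3 fit3.py
```

```text
{'psi': np.float64(-0.086), 'X': np.float64(0.548), 'Y': np.float64(-0.015), 'Z': np.float64(0.079), 'h': np.float64(2.193), 'xf': np.float64(15.222), 'ye': np.float64(-49.281), 'zm': np.float64(17.145), 'xm': np.float64(-12.285), 'yt': np.float64(-39.912), 'yb': np.float64(-64.201), 'yr': np.float64(-57.391), 'xy': np.float64(-1.969)}
off [-0.5  0.2  0.5 -0.4  0.8 -0.   1.2 -1.7 -0.4]
0 [-16  25  15] [-0.7  0.3]
0 [-16 -25  15] [0.4 0.6]
0 [-16.    9.5  15. ] [0.6 0.1]
0 [-16.   -9.5  15. ] [ 0.4 -0.2]
1 [-16  25  15] [-0.8 -0.3]
1 [-16 -25  15] [ 0.9 -0. ]
1 [-16.    9.5  15. ] [ 0.3 -0.3]
1 [-16.   -9.5  15. ] [-0.7 -0.7]
0 [-16.    9.5  95. ] [-0.3 -0.8]
0 [-16.   -9.5  95. ] [-0.2 -0.9]
0 [-16  25  95] [-0.7 -0.2]
0 [-16 -25  95] [ 0.3 -0.4]
2 [-16.    9.5  95. ] [0.5 1. ]
2 [-16.   -9.5  95. ] [-0.1  0.3]
2 [-16  25  95] [-2.6 -0. ]
2 [-16 -25  95] [ 1.5 -0.3]
0 [ 15.2 -49.3   2.2] [ 1.8 -0.5]
1 [ 15.2 -49.3   2.2] [0.2 0.2]
2 [ 15.2 -49.3  17.2] [0.3 0.3]
0 [-14.8   nan   2.2] [0.  1.1]
1 [-14.8   nan   2.2] [0.  1.2]
0 [ 15.2 -49.3  -5.8] [ 0.1 -1.8]
1 [ 15.2 -49.3  -5.8] [-0.1 -2.2]
2 [ 15.2 -49.3   9.2] [-1.5  0. ]
0 [ -2.  -57.4   2.7] [0.2 0.6]
1 [ -2.  -57.4   2.7] [0.4 0.2]
2 [ -2.  -57.4  17.7] [ 0.1 -0.1]
0 [-14.8 -57.4   2.7] [-0.7  0.4]
1 [-14.8 -57.4   2.7] [0.3 0.4]
2 [-14.8 -57.4  17.7] [-0.6  0.1]
0 [-12.3 -39.9  17.1] [ 0.  -0.1]
1 [-12.3 -39.9  17.1] [-0.  -0.1]
2 [-12.3   nan  17.1] [ 0.  -2.1]
0 [-12.3 -64.2  17.1] [-0.2  0.6]
1 [-12.3 -64.2  17.1] [0.1 0.3]
sd [0.006 0.001 0.001 0.001 0.521 0.327 0.477 0.593 0.423 0.558 0.596 0.432
 0.548]
remaining -0.027225150395668862
```

```bash
python3 - <<'E'
from ik import *
o=manip.get_obs();p0=np.array(o["position"]);R0=np.array(o["ee_rot"]);print(np.round(o["q"],2))
s=np.load("pics/s.npy");print("up40",(frame(s[0])[:,2]*.04/.75).round(4))
Rp=R0;N=13
for i in range(N+1):
    f=i/N;q4=4.2*(1-f);q6=-2.35+3.5*f
    p,R=fk([.2-.1*f,.08,2.36,q4,.25,q6],P)
    print(i,round(q4,2),p.round(3),((p-p0)/.75).round(3).tolist(),rot_to(R,R0)[0].tolist(),"step",rot_to(R,Rp)[1]);Rp=R
E
```

```text
[ 0.22  0.32  2.38  4.3   0.16 -2.44]
up40 [-0.0265  0.0025  0.0462]
0 4.2 [0.578 0.065 0.307] [0.078, -0.031, 0.216] [-0.0004, -0.1036, -0.0124] step 18.8
1 3.88 [0.593 0.082 0.323] [0.098, -0.008, 0.237] [0.004, -0.1202, 0.0085] step 4.9
2 3.55 [0.601 0.105 0.333] [0.109, 0.023, 0.251] [0.0113, -0.1312, 0.0319] step 4.8
3 3.23 [0.602 0.13  0.338] [0.11, 0.056, 0.257] [0.0202, -0.1356, 0.0567] step 4.8
4 2.91 [0.597 0.155 0.337] [0.103, 0.089, 0.255] [0.0289, -0.133, 0.0818] step 4.8
5 2.58 [0.585 0.176 0.329] [0.087, 0.118, 0.245] [0.0361, -0.1238, 0.106] step 4.8
6 2.26 [0.568 0.192 0.316] [0.064, 0.139, 0.228] [0.0401, -0.1087, 0.1282] step 4.8
7 1.94 [0.547 0.2   0.3  ] [0.037, 0.149, 0.206] [0.0398, -0.089, 0.1474] step 4.9
8 1.62 [0.525 0.199 0.28 ] [0.008, 0.147, 0.18] [0.0344, -0.0665, 0.1628] step 4.9
9 1.29 [0.505 0.188 0.261] [-0.02, 0.133, 0.155] [0.0235, -0.0431, 0.1743] step 5.0
10 0.97 [0.487 0.169 0.244] [-0.044, 0.108, 0.131] [0.0071, -0.0207, 0.1817] step 5.1
11 0.65 [0.474 0.142 0.229] [-0.061, 0.073, 0.112] [-0.0141, -0.0014, 0.1854] step 5.1
12 0.32 [0.467 0.111 0.22 ] [-0.07, 0.031, 0.1] [-0.0393, 0.0133, 0.1861] step 5.2
13 0.0 [0.467 0.077 0.217] [-0.07, -0.014, 0.096] [-0.0672, 0.0222, 0.1848] step 5.2
```

```bash
python3 -m crank '[{"delta_pos":[-0.026,0.0025,0.046],"dr":[0,0,0],"fingers":1},{"delta_pos":[-0.026,0.0025,0.07],"dr":[0,0,0],"fingers":1},{"delta_pos":[0.01,-0.015,0.12],"dr":[0,-0.03,-0.004],"fingers":1},{"delta_pos":[0.045,-0.02,0.16],"dr":[0,-0.06,-0.008],"fingers":1},{"delta_pos":[0.078,-0.031,0.216],"dr":[0,-0.1036,-0.0124],"fingers":1},{"delta_pos":[0.078,-0.031,0.216],"dr":[0,-0.1036,-0.0124],"fingers":1},{"delta_pos":[0.088,-0.02,0.226],"dr":[0.002,-0.112,-0.002],"fingers":1},{"delta_pos":[0.098,-0.008,0.237],"dr":[0.004,-0.12,0.0085],"fingers":1},{"delta_pos":[0.104,0.008,0.245],"dr":[0.0075,-0.126,0.02],"fingers":1},{"delta_pos":[0.109,0.023,0.251],"dr":[0.0113,-0.131,0.032],"fingers":1},{"delta_pos":[0.11,0.04,0.254],"dr":[0.016,-0.134,0.044],"fingers":1},{"delta_pos":[0.11,0.056,0.257],"dr":[0.02,-0.1356,0.0567],"fingers":1},{"delta_pos":[0.107,0.073,0.256],"dr":[0.0245,-0.134,0.069],"fingers":1},{"delta_pos":[0.103,0.089,0.255],"dr":[0.029,-0.133,0.082],"fingers":1},{"delta_pos":[0.095,0.104,0.25],"dr":[0.0325,-0.129,0.094],"fingers":1},{"delta_pos":[0.087,0.118,0.245],"dr":[0.036,-0.124,0.106],"fingers":1},{"delta_pos":[0.076,0.129,0.237],"dr":[0.038,-0.116,0.117],"fingers":1},{"delta_pos":[0.064,0.139,0.228],"dr":[0.04,-0.109,0.128],"fingers":1}]'
python3 - <<'E'
from ik import *
o=manip.get_obs();p0=np.array(o["position"]);R0=np.array(o["ee_rot"]);print(np.round(o["q"],2))
Rp=R0;N=13
for i in range(5,N+1):
    f=i/N;q4=4.2*(1-f);q6=-2.35+3.5*f
    p,R=fk([.2-.1*f,.08,2.36,q4,.25,q6],P)
    print(i,round(q4,2),((p-p0)/.75).round(3).tolist(),rot_to(R,R0)[0].tolist(),"step",rot_to(R,Rp)[1]);Rp=R
E
```

```text
time: 14.23
position: [0.5673, 0.1926, 0.3159]
ee_rot: [[0.635, 0.31, 0.707], [0.124, -0.945, 0.303], [0.762, -0.105, -0.638]]
ft_force: [0.3, 0.1, 0.5]
gripper_width: 1.001
[ 0.16  0.08  2.35  2.26  0.24 -0.72]
5 2.58 [0.023, -0.022, 0.018] [0.0021, -0.014, -0.0225] step 4.8
6 2.26 [0.0, -0.001, 0.001] [-0.0007, -0.0004, 0.0005] step 4.8
7 1.94 [-0.027, 0.01, -0.022] [-0.008, 0.017, 0.02] step 4.9
8 1.62 [-0.056, 0.008, -0.047] [-0.0201, 0.0363, 0.0354] step 4.9
9 1.29 [-0.084, -0.006, -0.073] [-0.037, 0.0558, 0.046] step 5.0
10 0.97 [-0.107, -0.032, -0.097] [-0.0582, 0.0734, 0.0519] step 5.1
11 0.65 [-0.124, -0.067, -0.115] [-0.083, 0.0876, 0.0534] step 5.1
12 0.32 [-0.133, -0.109, -0.127] [-0.1103, 0.0967, 0.0511] step 5.2
13 0.0 [-0.133, -0.154, -0.132] [-0.1388, 0.0998, 0.046] step 5.2
```

```bash
python3 - <<'E'
from ik import *
R=np.array([[.966,0.007,-.259],[.007,-1,-.001],[-.259,-.001,-.966]]);print(rot_to(R),pos_to((.60,-.05,.25)),pos_to((.53,0,.27)))
E
python3 -m crank '[{"delta_pos":[-0.014,0.005,-0.011],"dr":[-0.004,0.009,0.01],"fingers":1},{"delta_pos":[-0.027,0.01,-0.022],"dr":[-0.008,0.017,0.02],"fingers":1},{"delta_pos":[-0.042,0.009,-0.035],"dr":[-0.014,0.027,0.028],"fingers":1},{"delta_pos":[-0.056,0.008,-0.047],"dr":[-0.02,0.036,0.035],"fingers":1},{"delta_pos":[-0.07,0.001,-0.06],"dr":[-0.028,0.046,0.041],"fingers":1},{"delta_pos":[-0.084,-0.006,-0.073],"dr":[-0.037,0.056,0.046],"fingers":1},{"delta_pos":[-0.096,-0.019,-0.085],"dr":[-0.048,0.065,0.049],"fingers":1},{"delta_pos":[-0.107,-0.032,-0.097],"dr":[-0.058,0.073,0.052],"fingers":1},{"delta_pos":[-0.116,-0.05,-0.106],"dr":[-0.071,0.08,0.053],"fingers":1},{"delta_pos":[-0.124,-0.067,-0.115],"dr":[-0.083,0.088,0.053],"fingers":1},{"delta_pos":[-0.129,-0.088,-0.12],"dr":[-0.097,0.092,0.052],"fingers":1},{"delta_pos":[-0.133,-0.109,-0.12],"dr":[-0.11,0.097,0.051],"fingers":1},{"delta_pos":[-0.133,-0.13,-0.12],"dr":[-0.125,0.098,0.048],"fingers":1}]'
python3 - <<'E'
from ik import *
R=np.array([[.966,0.007,-.259],[.007,-1,-.001],[-.259,-.001,-.966]]);print(np.round(manip.get_obs()["q"],2),rot_to(R),pos_to((.60,-.05,.25)),pos_to((.53,0,.27)))
E
```

```text
(array([-0.0876,  0.3523, -0.0687]), np.float64(66.5)) [ 0.0436 -0.3234 -0.0879] [-0.0497 -0.2568 -0.0612]
time: 15.32
position: [0.4676, 0.0938, 0.2261]
ee_rot: [[0.776, 0.455, 0.437], [0.47, -0.879, 0.08], [0.42, 0.143, -0.896]]
ft_force: [-0.2, -0.9, 0.8]
gripper_width: 1.0
[0.11 0.07 2.35 0.12 0.27 1.06] (array([-0.0108,  0.2292, -0.1593]), np.float64(50.3)) [ 0.1765 -0.1917  0.0319] [ 0.0831 -0.1251  0.0586]
```

```bash
python3 -m crank '[{"delta_pos":[0.02,-0.03,0.04],"dr":[-0.001,0.03,-0.02],"fingers":1},{"delta_pos":[0.05,-0.07,0.06],"dr":[-0.003,0.06,-0.04],"fingers":1},{"delta_pos":[0.08,-0.11,0.06],"dr":[-0.005,0.1,-0.07],"fingers":1},{"delta_pos":[0.11,-0.14,0.06],"dr":[-0.007,0.14,-0.1],"fingers":1},{"delta_pos":[0.14,-0.17,0.05],"dr":[-0.009,0.18,-0.13],"fingers":1},{"delta_pos":[0.17,-0.19,0.04],"dr":[-0.011,0.229,-0.159],"fingers":1},{"delta_pos":[0.17,-0.19,0.02],"dr":[-0.011,0.229,-0.159],"fingers":1},{"delta_pos":[0.17,-0.19,0.005],"dr":[-0.011,0.229,-0.159],"fingers":1},{"delta_pos":[0.17,-0.19,0.005],"dr":[-0.011,0.229,-0.159],"fingers":1}]'
python3 - <<'E'
from h import *
print(np.round(manip.get_obs()["q"],2))
d=show("wrist",(150,80,420,280),2.9,"w10.png");np.save("pics/w10.npy",d,allow_pickle=True)
E
```

```text
time: 16.07
position: [0.5955, -0.048, 0.2257]
ee_rot: [[0.964, 0.005, -0.265], [0.005, -1.0, 0.002], [-0.265, -0.003, -0.964]]
ft_force: [-1.4, 0.3, -0.3]
gripper_width: 1.004
[-0.11  0.56  1.5  -0.03  1.35  1.46]
```

View pics/w10.png

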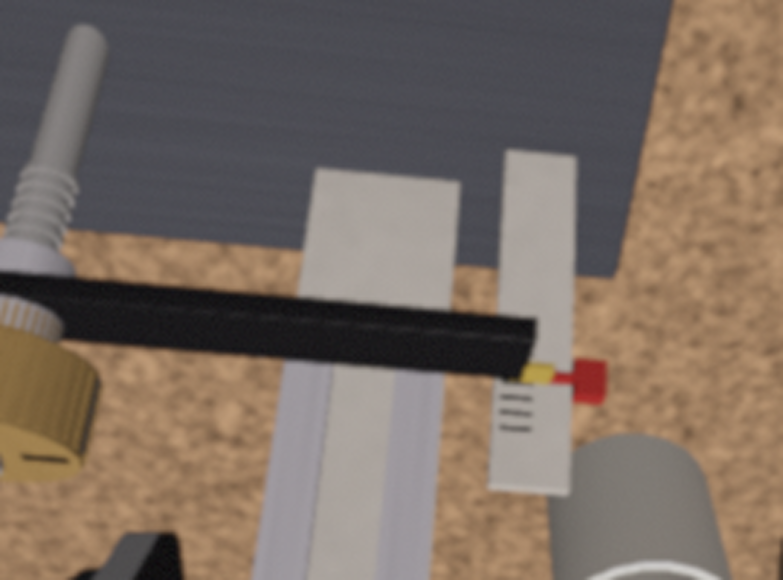

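```bash
python3 - <<'E'
from h import *
import subprocess
v=np.load("pics/v.npy");d=np.load("pics/w10.npy",allow_pickle=True).item();b=np.load("pics/w2.npy",allow_pickle=True).item()
B=lambda x,y:(150+(x+.5)/2.9-.5,80+(y+.5)/2.9-.5)
def zof(d,uv,x):
    c,w=ray(d,uv);F=frame(v[0]);o=F.T@(c-v[1:4])*1000;w=F.T@w;return (o+(x-o[0])/w[0]*w).round(2)
for n,uv,x in(("red",(566,379),-12),("knob",(590,382),-12),("rear edge y-20",(440,370),-15),("rear y",(300,360),-15),("front top",(440,325),15),("front R",(533,335),15),("yel rear",(537,383),-15),("yel front",(540,364),-2)):print(n,zof(d,B(*uv),x))
print("w2 knob",zof(b,B(543,348),-12),"red",zof(b,B(490,342),-12))
for n in("side",):
    s=manip.get_image(n)
# sub-pixel red/yellow
for nm,dd in(("w2",b),("w10",d)):
    im=dd["image"];print(nm,"red",blobs(im,(0,150,80),(6,255,255),(280,150,380,240),8)[0],"yel",blobs(im,(20,100,120),(32,255,255),(290,150,380,240),8)[0])
E
```

```text
red [-12.   -61.67  17.92]
knob [-12.   -69.12  18.32]
rear edge y-20 [-15.   -22.9   16.76]
rear y [-15.    20.1   16.93]
front top [ 15.   -21.56  15.99]
front R [ 15.   -48.06  16.88]
yel rear [-15.   -53.1   18.69]
yel front [ -2.   -52.32  18.05]
w2 knob [-12.   -68.85  18.22] red [-12.   -52.58  17.58]
w2 red [(258, [303, 192, 40, 16], [329.3, 198.9])] yel [(99, [310, 177, 15, 9], [317.0, 181.1])]
w10 red [(179, [341, 204, 18, 16], [352.0, 211.0])] yel [(65, [330, 205, 11, 7], [334.8, 208.2])]
```

```bash
python3 - <<'E'
from h import *
v=np.load("pics/v.npy")
def zof(d,uv,x):
    c,w=ray(d,uv);F=frame(v[0]);o=F.T@(c-v[1:4])*1000;w=F.T@w;return (o+(x-o[0])/w[0]*w)
for n in(1,2,10):
    d=np.load(f"pics/w{n}.npy",allow_pickle=True).item();g=cv2.cvtColor(d["image"],cv2.COLOR_BGR2GRAY).astype(float);S=d["image"].astype(float);red=S[:,:,2]-S[:,:,1]
    # rear edge: for cols where channel floor lies (mast y -8..8)
    out=[];rd=[]
    for y in range(-7,8,2):
        h=2.2 if n<10 else 17.2
        u,vv=proj(d,W(v,(-15,y,h)));u=int(round(u));r=np.arange(int(vv)-5,int(vv)+7);p=g[r,u];lo,hi=p.min(),p[-3:].mean();t=(lo+hi)/2
        k=np.where((p[:-1]<t)&(p[1:]>=t))[0][-1];row=r[k]+(t-p[k])/(p[k+1]-p[k]);out.append(zof(d,(u,row),-15)[2])
    if n<10:
      for y in range(-56,-42,2):
        u,vv=proj(d,W(v,(-12,y,17.1)));u=int(round(u));r=np.arange(int(vv)-5,int(vv)+6);w=np.clip(red[r,u]-25,0,None);rd.append([zof(d,(u,(w*r).sum()/w.sum()),-12)[2],w.sum()/w.max()])
    else:
      for u in range(344,347):
        r=np.arange(203,220);w=np.clip(red[r,u]-25,0,None);rd.append([*zof(d,(u,(w*r).sum()/w.sum()),-12)[1:],w.sum()/w.max()])
    print(n,"rear",np.round(out,2),np.mean(out).round(2));print("red",np.round(rd,2).tolist())
E
```

```text
1 rear [1.75 1.81 1.83 1.65 1.72 1.58 1.6  1.69] 1.7
red [[17.68, 2.83], [17.62, 2.86], [17.72, 2.98], [17.71, 3.18], [17.66, 3.15], [17.68, 3.05], [17.74, 3.04]]
2 rear [2.07 2.   1.95 1.84 1.85 1.94 1.85 1.87] 1.92
red [[17.64, 3.4], [17.57, 3.63], [17.52, 3.68], [17.77, 3.85], [17.73, 4.03], [17.63, 3.99], [17.6, 4.02]]
10 rear [17.43 17.26 17.29 17.23 17.2  17.34 17.25 17.13] 17.26
red [[-60.91, 17.7, 3.29], [-61.81, 17.68, 3.26], [-62.71, 17.58, 3.37]]
```

```bash
cat >> h.py <<'E'
def Ry(t):return Ro.from_euler('y',t).as_matrix()
def tool_in_term(al,yawflip=-1):
    # tool axes in terminal frame: tool y = yawflip*term y, tool z=-z tilted back by al toward -x
    z=np.array([-np.sin(al),0,-np.cos(al)]);y=np.array([0,yawflip,0.]);return np.stack([np.cross(y,z),y,z],1)
def term_tcp(p,Rt,al,gz=.125):
    # p foot centre, Rt terminal axes -> TCP pos, rot
    T=tool_in_term(al);return p+Rt@(np.array([0,0,gz])+T[:,2]*.019),Rt@T
E
python3 - <<'E'
from ik import *
v=np.load("pics/v.npy");F=frame(v[0]);q0=[-.1,.5,1.6,0,1.2,1.4]
for al in(10,15,20):
    a=np.radians(al)
    for f in(110,75,0):
        print(al,f,ik(*term_tcp(W(v,(0,0,17.3+f)),F,a),[0,.3,2,0,.5,1.5]))
    c,s=np.cos(.156),np.sin(.156);Rd=np.array([[c,-s,0],[s,c,0],[0,0,1]])
    for z in(.011,.1,.2):print("dock",z,ik(*term_tcp(np.array([.5016,-.3058,z]),Rd,a),[-.5,.5,1.6,0,1.2,.8]))
d=manip.get_image("top");ct=lambda x,y:(270+(x+.5)/4.4-.5,180+(y+.5)/4.4-.5)
print("decoy",[onz(d,ct(*p),.19).round(3).tolist() for p in((588,66),(690,2),(724,35),(622,112))])
E
```

```text
10 110 (array([-0.08, -0.08,  2.26, -0.  ,  0.6 ,  1.58]), np.float64(0.0))
10 75 (array([-0.08,  0.  ,  2.28, -0.  ,  0.51,  1.58]), np.float64(0.0))
10 0 (array([-0.08,  0.18,  2.3 , -0.01,  0.31,  1.58]), np.float64(0.0))
dock 0.011 (array([-0.53,  0.6 ,  1.73, -0.14,  0.96,  0.97]), np.float64(0.0))
dock 0.1 (array([-0.53,  0.49,  1.66, -0.12,  1.13,  0.94]), np.float64(0.0))
dock 0.2 (array([-0.53,  0.4 ,  1.55, -0.11,  1.33,  0.92]), np.float64(0.0))
15 110 (array([-0.08, -0.04,  2.2 , -0.  ,  0.71,  1.58]), np.float64(0.0))
15 75 (array([-0.08,  0.04,  2.22, -0.  ,  0.63,  1.58]), np.float64(0.0))
15 0 (array([-0.08,  0.2 ,  2.23, -0.  ,  0.45,  1.58]), np.float64(0.0))
dock 0.011 (array([-0.5 ,  0.63,  1.67, -0.18,  1.05,  1.02]), np.float64(0.0))
dock 0.1 (array([-0.5 ,  0.53,  1.6 , -0.17,  1.22,  0.99]), np.float64(0.0))
dock 0.2 (array([-0.5 ,  0.44,  1.5 , -0.16,  1.41,  0.96]), np.float64(0.0))
20 110 (array([-0.08,  0.01,  2.14, -0.  ,  0.82,  1.58]), np.float64(0.0))
20 75 (array([-0.08,  0.08,  2.15, -0.  ,  0.74,  1.58]), np.float64(0.0))
20 0 (array([-0.08,  0.23,  2.16, -0.  ,  0.57,  1.58]), np.float64(0.0))
dock 0.011 (array([-0.48,  0.67,  1.61, -0.22,  1.15,  1.06]), np.float64(0.0))
dock 0.1 (array([-0.48,  0.58,  1.55, -0.21,  1.31,  1.02]), np.float64(0.0))
dock 0.2 (array([-0.48,  0.49,  1.45, -0.2 ,  1.49,  0.98]), np.float64(0.0))
decoy [[0.616, -0.23, 0.19], [0.657, -0.294, 0.19], [0.637, -0.314, 0.19], [0.588, -0.251, 0.19]]
```

```bash
python3 - <<'E'
from ik import *
c,s=np.cos(.156),np.sin(.156);Rd=np.array([[c,-s,0],[s,c,0],[0,0,1]])
p,R=term_tcp(np.array([.5016,-.3058,.131]),Rd,np.radians(10));print(p,pos_to(p),rot_to(R))
E
```

```text
[ 0.49834075 -0.30631261  0.23728865] [-0.129  -0.3451  0.0097] (array([ 0.0013, -0.0267,  0.0463]), np.float64(9.6))
```

```bash
python3 -m crank '[{"delta_pos":[-0.01,-0.04,0.035],"dr":[0,-0.0267,0.0463],"fingers":1},{"delta_pos":[-0.025,-0.09,0.05],"dr":[0,-0.0267,0.0463],"fingers":1},{"delta_pos":[-0.05,-0.14,0.05],"dr":[0,-0.0267,0.0463],"fingers":1},{"delta_pos":[-0.08,-0.19,0.05],"dr":[0,-0.0267,0.0463],"fingers":1},{"delta_pos":[-0.1,-0.24,0.04],"dr":[0,-0.0267,0.0463],"fingers":1},{"delta_pos":[-0.12,-0.29,0.03],"dr":[0,-0.0267,0.0463],"fingers":1},{"delta_pos":[-0.129,-0.345,0.01],"dr":[0,-0.0267,0.0463],"fingers":1},{"delta_pos":[-0.129,-0.345,0.01],"dr":[0,-0.0267,0.0463],"fingers":1},{"delta_pos":[-0.129,-0.345,0.01],"dr":[0,-0.0267,0.0463],"fingers":1}]'
python3 - <<'E'
from h import *
d=show("wrist",(0,0,640,400),1.25,"w11.png");np.save("pics/w11.npy",d,allow_pickle=True)
E
```

```text
time: 16.97
position: [0.4973, -0.308, 0.2384]
ee_rot: [[0.974, 0.152, -0.17], [0.149, -0.988, -0.032], [-0.173, 0.006, -0.985]]
ft_force: [-0.1, 1.2, -0.7]
gripper_width: 1.003
```

View pics/w11.png

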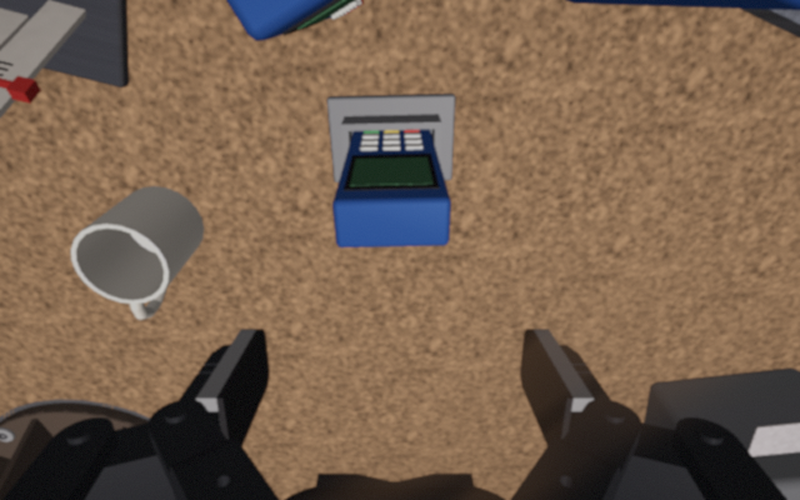

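```bash
python3 - <<'E'
from h import *
d=np.load("pics/w11.npy",allow_pickle=True).item();D=lambda x,y:((x+.5)/1.25-.5,(y+.5)/1.25-.5)
g=d["image"];P=[onz(d,D(*p),.161) for p in((334,201),(450,200),(447,244),(339,246))]
print(np.round(P,4)[:,:2].tolist(),np.mean(P,0).round(4),[np.linalg.norm(P[i]-P[(i+1)%4]).round(4) for i in range(4)])
y=P[0]-P[1];y2=P[3]-P[2];print([np.arctan2(-k[0],k[1]).round(3) for k in(y,y2)])
T=manip.get_image("top");B=blobs(T["image"],(105,120,60),(118,255,255),(400,225,450,260),20);print(B[0])
# dock base outline here
Q=[onz(d,D(*p),.036) for p in((328,97),(455,96))];print("dock front edge",np.round(Q,4).tolist(),np.arctan2(*(np.array([-1,1])*(Q[0]-Q[1])[:2])))
E
```

```text
[[0.5107, -0.2766], [0.5199, -0.3337], [0.495, -0.3375], [0.4854, -0.2815]] [ 0.5027 -0.3073  0.161 ] [np.float64(0.0579), np.float64(0.0251), np.float64(0.0569), np.float64(0.0258)]
[np.float64(0.16), np.float64(0.171)]
[]
dock front edge [[0.5342, -0.2562, 0.036], [0.5487, -0.346, 0.036]] 0.15978976518679336
```

```bash
python3 - <<'E'
from ik import *
c,s=np.cos(.16),np.sin(.16);Rd=np.array([[c,-s,0],[s,c,0],[0,0,1]])
p,R=term_tcp(np.array([.502,-.307,.011]),Rd,np.radians(10));print(p,pos_to(p),rot_to(R))
E
```

```text
[ 0.49874283 -0.30752564  0.11728865] [ 0.0003 -0.0023 -0.162 ] (array([0.0017, 0.0004, 0.0015]), np.float64(0.4))
```

```bash
python3 -m crank '[{"delta_pos":[0,-0.001,-0.045],"dr":[0,0,0],"fingers":1},{"delta_pos":[0,-0.001,-0.09],"dr":[0,0,0],"fingers":1},{"delta_pos":[0,-0.001,-0.13],"dr":[0,0,0],"fingers":1},{"delta_pos":[0,-0.001,-0.162],"dr":[0,0,0],"fingers":1},{"delta_pos":[0,-0.001,-0.162],"dr":[0,0,0],"fingers":1}]'
python3 -m crank '[{"delta_pos":[0,0,0],"dr":[0,0,0],"fingers":0.2},{"delta_pos":[0,0,0],"dr":[0,0,0],"fingers":-0.2},{"delta_pos":[0,0,0],"dr":[0,0,0],"fingers":-0.2},{"delta_pos":[0,0,0],"dr":[0,0,0],"fingers":-0.2},{"delta_pos":[0,0,0],"dr":[0,0,0],"fingers":-0.2}]' 45
python3 - <<'E'
from h import *
d=show("wrist",(0,0,640,400),1.25,"w12.png");np.save("pics/w12.npy",d,allow_pickle=True)
E
```

```text
time: 17.48
position: [0.4973, -0.3043, 0.1129]
ee_rot: [[0.972, 0.157, -0.176], [0.154, -0.988, -0.029], [-0.179, 0.001, -0.984]]
ft_force: [-1.5, 1.7, -1.3]
gripper_width: 0.998
time: 17.9
position: [0.5, -0.3073, 0.1182]
ee_rot: [[0.973, 0.155, -0.169], [0.152, -0.988, -0.033], [-0.172, 0.006, -0.985]]
ft_force: [-0.3, 3.8, 9.7]
gripper_width: 0.696
```

View pics/w12.png

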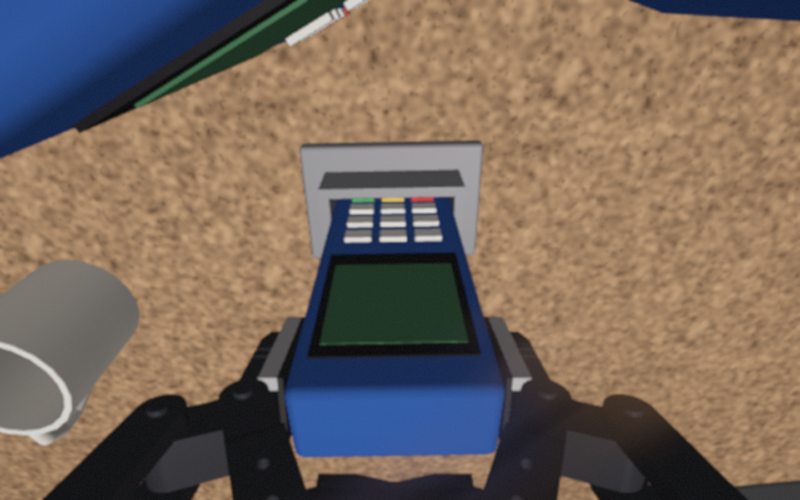

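```bash
python3 - <<'E'
from h import *
d=np.load("pics/w12.npy",allow_pickle=True).item();cv2.imwrite("pics/w12c.png",cv2.resize(d["image"][190:375,220:420],None,fx=3.2,fy=3.2,interpolation=cv2.INTER_CUBIC))
E
```

```text
(no output)
```

View pics/w12c.png

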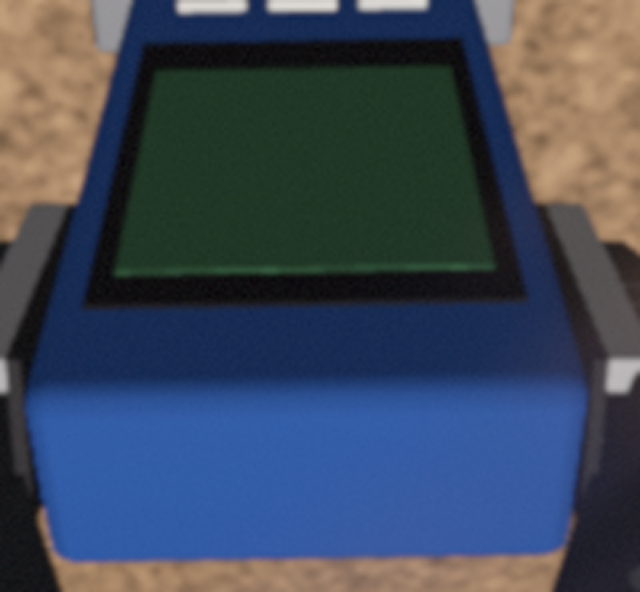

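```bash
python3 - <<'E'
from h import *
d=np.load("pics/w12.npy",allow_pickle=True).item();o=manip.get_obs();R=np.array(o["ee_rot"]);p=np.array(o["position"])
C=lambda x,y:(220+(x+.5)/3.2-.5,190+(y+.5)/3.2-.5)
al=np.radians(10);T=tool_in_term(al)  # tool axes in term
def plane_hit(uv,zt):  # plane term z = zt relative to grasp pt
    c,w=ray(d,uv);c=T@(R.T@(c-p));w=T@(R.T@w)  # in term axes rel TCP
    c=c+T[:,2]*.019 # rel grasp point
    return ((c+w*(zt-c[2])/w[2])*1000).round(1)
for zt in(.02,.025,.03):
    print(zt,[plane_hit(C(*u),zt).tolist() for u in((28,385),(585,382),(50,558),(572,556),(306,383),(306,558))])
E
```

```text
0.02 [[9.4, 29.4, 20.0], [9.8, -30.6, 20.0], [-19.6, 30.2, 20.0], [-19.3, -32.5, 20.0], [9.7, -0.6, 20.0], [-19.6, -0.6, 20.0]]
0.025 [[14.7, 27.7, 25.0], [15.1, -28.9, 25.0], [-12.6, 28.4, 25.0], [-12.3, -30.7, 25.0], [15.0, -0.6, 25.0], [-12.6, -0.6, 25.0]]
0.03 [[20.1, 26.0, 30.0], [20.5, -27.2, 30.0], [-5.6, 26.7, 30.0], [-5.3, -28.9, 30.0], [20.3, -0.6, 30.0], [-5.6, -0.6, 30.0]]
```

```bash
cat > plan.py <<'E'
from ik import *
v=np.load("pics/v.npy");F=frame(v[0]);al=np.radians(10);GZ=.126
if __name__=="__main__":
    print("v",v[:4].round(4),"mouth",W(v,(-23.5,0,95)).round(4))
    for f in(110,85,60,50,0):
        p,R=term_tcp(W(v,(0,0,17.3+f)),F,al,GZ);print(f,"tcp",p.round(4),"dpos",pos_to(p),"dr",rot_to(R))
    print("per10mm",(-F[:,2]*.01/.75).round(5))
E
python3 plan.py
```

```text
v [-0.0864  0.5479 -0.0151  0.0786] mouth [ 0.4803 -0.0093  0.1491]
110 tcp [ 0.4282 -0.0048  0.2801] dpos [-0.0956  0.4034  0.2158] dr (array([ 0.0076, -0.1665, -0.0747]), np.float64(32.9))
85 tcp [ 0.4407 -0.0059  0.2584] dpos [-0.079   0.4019  0.187 ] dr (array([ 0.0076, -0.1665, -0.0747]), np.float64(32.9))
60 tcp [ 0.4531 -0.0069  0.2368] dpos [-0.0624  0.4005  0.1581] dr (array([ 0.0076, -0.1665, -0.0747]), np.float64(32.9))
50 tcp [ 0.4581 -0.0074  0.2281] dpos [-0.0558  0.3999  0.1466] dr (array([ 0.0076, -0.1665, -0.0747]), np.float64(32.9))
0 tcp [ 0.483  -0.0095  0.1848] dpos [-0.0226  0.3971  0.0888] dr (array([ 0.0076, -0.1665, -0.0747]), np.float64(32.9))
per10mm [ 0.00664 -0.00057 -0.01155]
```

```bash
python3 -m crank '[{"delta_pos":[0,0,0.025],"dr":[0,0,0],"fingers":-0.2},{"delta_pos":[0,0,0.06],"dr":[0,0,0],"fingers":-0.2},{"delta_pos":[0,0,0.1],"dr":[0,0,0],"fingers":-0.2},{"delta_pos":[0,0,0.15],"dr":[0,0,0],"fingers":-0.2},{"delta_pos":[0,0.01,0.2],"dr":[0,0,0],"fingers":-0.2},{"delta_pos":[-0.005,0.03,0.24],"dr":[0,-0.01,-0.005],"fingers":-0.2},{"delta_pos":[-0.01,0.07,0.26],"dr":[0.001,-0.03,-0.014],"fingers":-0.2},{"delta_pos":[-0.02,0.11,0.26],"dr":[0.0025,-0.05,-0.023],"fingers":-0.2},{"delta_pos":[-0.03,0.16,0.26],"dr":[0.0035,-0.075,-0.034],"fingers":-0.2},{"delta_pos":[-0.04,0.21,0.26],"dr":[0.0045,-0.1,-0.045],"fingers":-0.2},{"delta_pos":[-0.055,0.26,0.26],"dr":[0.006,-0.125,-0.057],"fingers":-0.2},{"delta_pos":[-0.07,0.31,0.255],"dr":[0.007,-0.15,-0.068],"fingers":-0.2},{"delta_pos":[-0.085,0.36,0.245],"dr":[0.0076,-0.1665,-0.0747],"fingers":-0.2},{"delta_pos":[-0.09,0.39,0.235],"dr":[0.0076,-0.1665,-0.0747],"fingers":-0.2},{"delta_pos":[-0.0956,0.4034,0.2158],"dr":[0.0076,-0.1665,-0.0747],"fingers":-0.2},{"delta_pos":[-0.0956,0.4034,0.2158],"dr":[0.0076,-0.1665,-0.0747],"fingers":-0.2},{"delta_pos":[-0.0956,0.4034,0.2158],"dr":[0.0076,-0.1665,-0.0747],"fingers":-0.2}]'
python3 plan.py
python3 - <<'E'
from h import *
d=show("wrist",(0,0,640,400),1.25,"w13.png");np.save("pics/w13.npy",d,allow_pickle=True)
d=show("side",(230,60,370,260),4,"s13.png");d=show("top",(270,180,370,280),6,"t13.png")
E
```

```text
time: 19.37
position: [0.4267, -0.0039, 0.2785]
ee_rot: [[0.937, -0.083, 0.339], [-0.079, -0.997, -0.027], [0.34, -0.001, -0.94]]
ft_force: [0.1, 0.1, -1.4]
gripper_width: 0.696
v [-0.0864  0.5479 -0.0151  0.0786] mouth [ 0.4803 -0.0093  0.1491]
110 tcp [ 0.4282 -0.0048  0.2801] dpos [ 0.002  -0.0011  0.0021] dr (array([-0.0005, -0.0006, -0.001 ]), np.float64(0.2))
85 tcp [ 0.4407 -0.0059  0.2584] dpos [ 0.0186 -0.0025 -0.0267] dr (array([-0.0005, -0.0006, -0.001 ]), np.float64(0.2))
60 tcp [ 0.4531 -0.0069  0.2368] dpos [ 0.0352 -0.004  -0.0556] dr (array([-0.0005, -0.0006, -0.001 ]), np.float64(0.2))
50 tcp [ 0.4581 -0.0074  0.2281] dpos [ 0.0419 -0.0045 -0.0672] dr (array([-0.0005, -0.0006, -0.001 ]), np.float64(0.2))
0 tcp [ 0.483  -0.0095  0.1848] dpos [ 0.0751 -0.0074 -0.1249] dr (array([-0.0005, -0.0006, -0.001 ]), np.float64(0.2))
per10mm [ 0.00664 -0.00057 -0.01155]
```

View pics/w13.png

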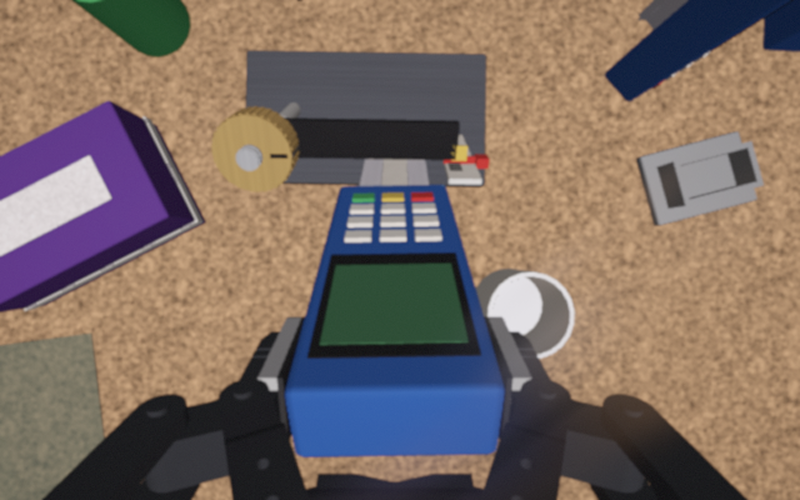

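View pics/s13.png

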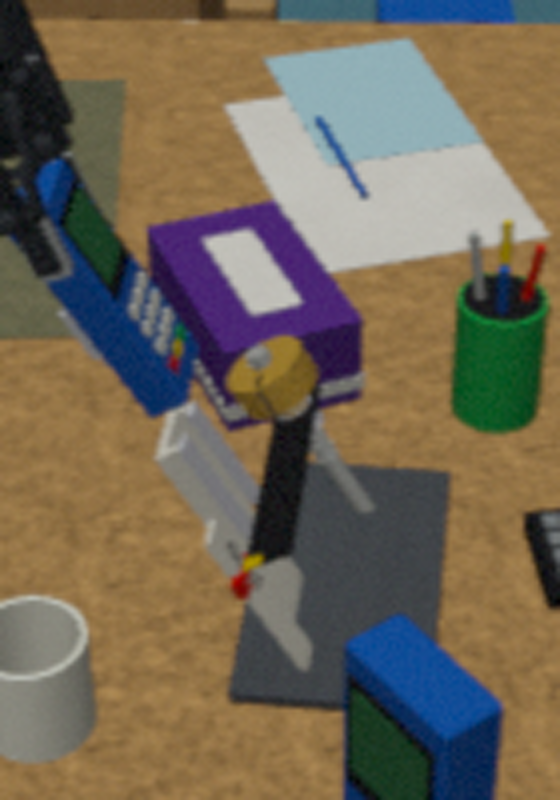

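View pics/t13.png

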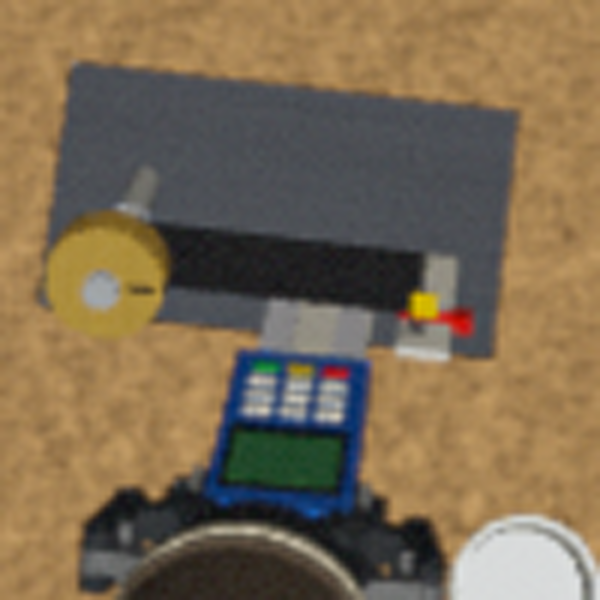

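```bash
python3 -m crank '[{"delta_pos":[0.012,-0.001,-0.012],"dr":[0,-0.0006,-0.001],"fingers":-0.2},{"delta_pos":[0.021,-0.002,-0.026],"dr":[0,-0.0006,-0.001],"fingers":-0.2},{"delta_pos":[0.029,-0.002,-0.04],"dr":[0,-0.0006,-0.001],"fingers":-0.2},{"delta_pos":[0.037,-0.003,-0.054],"dr":[0,-0.0006,-0.001],"fingers":-0.2},{"delta_pos":[0.037,-0.003,-0.054],"dr":[0,-0.0006,-0.001],"fingers":-0.2},{"delta_pos":[0.037,-0.003,-0.054],"dr":[0,-0.0006,-0.001],"fingers":-0.2}]'
cat > chk.py <<'E'
from plan import *
o=manip.get_obs();R=np.array(o["ee_rot"]);p=np.array(o["position"]);T=tool_in_term(al);Rt=R@T.T
foot=p-Rt@(np.array([0,0,GZ])+T[:,2]*.019)
print("foot in v",(F.T@(foot-v[1:4])*1000-[0,0,17.3]).round(1),"roterr deg",np.degrees(Ro.from_matrix(F.T@Rt).as_rotvec()).round(2),"F mast",(F.T@np.array(o["ft_force"])).round(1),"M",np.round(o["moment"],2))
E
python3 chk.py
python3 - <<'E'
from h import *
d=show("wrist",(0,0,640,400),1.25,"w14.png")
d=show("side",(240,110,340,210),6,"s14.png");d=show("top",(290,200,370,270),8,"t14.png")
E
```

```text
time: 20.02
position: [0.4555, -0.0077, 0.2376]
ee_rot: [[0.936, -0.09, 0.34], [-0.085, -0.996, -0.029], [0.341, -0.002, -0.94]]
ft_force: [1.9, -0.1, -1.4]
gripper_width: 0.696
foot in v [ 2.4 -0.6 59.5] roterr deg [-0.02  0.04 -0.23] F mast [ 1.   0.  -2.2] M [-0.09 -0.25 -0.07]
```

View pics/s14.png

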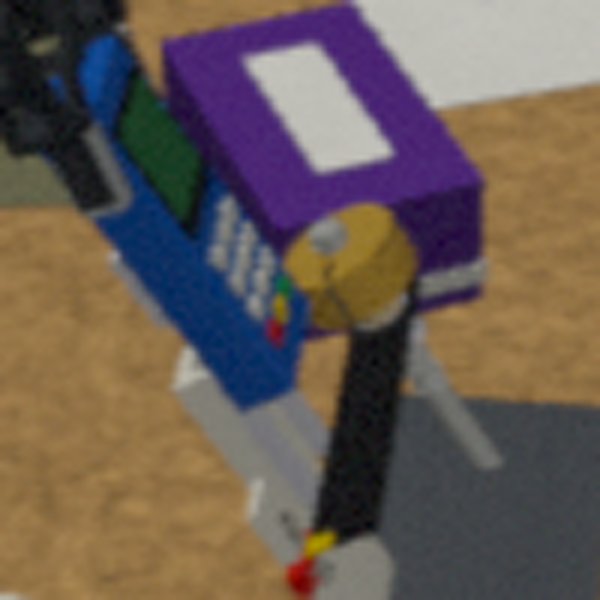

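View pics/w14.png

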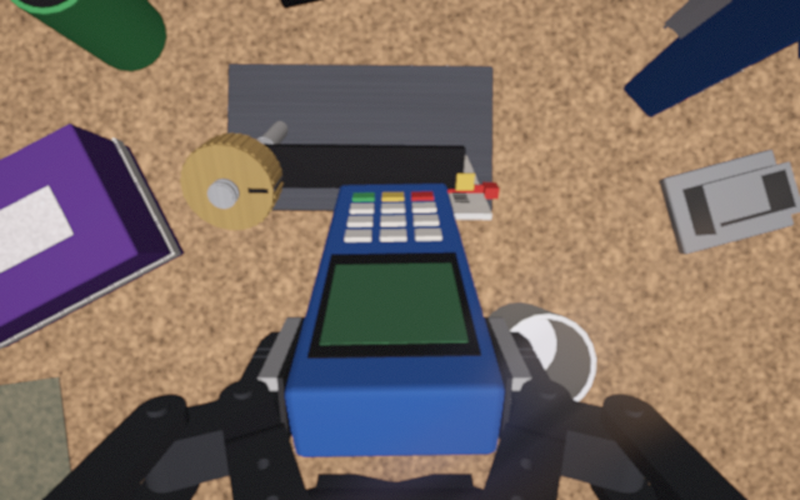

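```bash
python3 - <<'E'
from plan import *
o=manip.get_obs();R=np.array(o["ee_rot"]);p=np.array(o["position"]);T=tool_in_term(al);Rt=R@T.T
foot=p-Rt@(np.array([0,0,GZ])+T[:,2]*.019)
d=manip.get_image("side");C=lambda q:((q-[240,110])*6+2.5).round(0)
for n,q in(("bot back R",(-14,-30,0)),("bot front R",(14,-30,0)),("back R up",(-14,-30,100)),("flange bk R bot",(-27.5,-14,35)),("flange bk R top",(-27.5,-14,80)),("flange fr R top",(-22.5,-14,80))):print(n,C(proj(d,foot+Rt@(np.array(q)/1000))))
for n,q in(("ch rear R top -34",(-34,-25,95)),("lip R top",(-16,-25,95)),("rear R bot",(-34,-25,15)),("lip R bot",(-16,-25,15)),("lip slot bot",(-16,-9.5,15)),("rod end",(0,100,68)),("ledge fr R",(15,-49,17.3)),("ledge rear R",(-15,-49,17.3)),("red",(-12,-65,17.3))):print(n,C(proj(d,W(v,q))))
E
```

```text
bot back R [241. 417.]
bot front R [300. 394.]
back R up [104. 237.]
flange bk R bot [173. 342.]
flange bk R top [112. 262.]
flange fr R top [122. 258.]
ch rear R top -34 [174. 397.]
lip R top [211. 382.]
rear R bot [277. 529.]
lip R bot [313. 515.]
lip slot bot [318. 491.]
rod end [316. 234.]
ledge fr R [367. 526.]
ledge rear R [305. 549.]
red [307. 573.]
```

```bash
python3 - <<'E'
from h import *
d=show("side",(250,140,310,200),10,"s15.png")
E
```

```text
(no output)
```

View pics/s15.png

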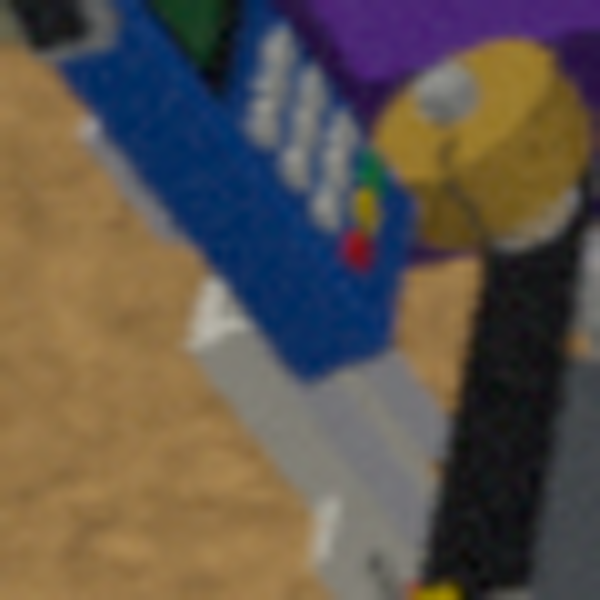

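```bash
python3 -m crank '[{"delta_pos":[-0.0016,0.0008,-0.001],"dr":[0,0,0.001],"fingers":-0.2},{"delta_pos":[0.002,0.0005,-0.007],"dr":[0,0,0.001],"fingers":-0.2},{"delta_pos":[0.005,0.0002,-0.0125],"dr":[0,0,0.001],"fingers":-0.2},{"delta_pos":[0.0073,0,-0.0165],"dr":[0,0,0.001],"fingers":-0.2},{"delta_pos":[0.0073,0,-0.0165],"dr":[0,0,0.001],"fingers":-0.2}]'
python3 chk.py
```

```text
time: 20.68
position: [0.4606, -0.0068, 0.2242]
ee_rot: [[0.937, -0.085, 0.34], [-0.081, -0.996, -0.027], [0.341, -0.002, -0.94]]
ft_force: [7.4, 0.0, -1.9]
gripper_width: 0.698
foot in v [ 0.1  1.  45.4] roterr deg [ 0.11  0.06 -0.01] F mast [ 5.4  0.6 -5.3] M [ 0.08 -1.28 -0.12]
```

```bash
python3 -m crank '[{"delta_pos":[0.0015,0,0.0008],"dr":[0,0,0],"fingers":-0.2},{"delta_pos":[0.0034,-0.0006,0.0019],"dr":[0,0,0],"fingers":-0.2},{"delta_pos":[0.0034,-0.0006,0.0019],"dr":[0,0,0],"fingers":-0.2},{"delta_pos":[0.0034,-0.0006,0.0019],"dr":[0,0,0],"fingers":-0.2}]'
python3 chk.py;  python3 - <<'E'
from h import *
d=show("side",(250,130,320,200),8.5,"s16.png")
E
```

```text
time: 21.02
position: [0.4619, -0.0072, 0.2256]
ee_rot: [[0.937, -0.085, 0.338], [-0.081, -0.996, -0.027], [0.339, -0.002, -0.941]]
ft_force: [0.6, -0.1, -3.1]
gripper_width: 0.695
foot in v [ 1.6  0.7 45.9] roterr deg [ 0.11  0.18 -0.  ] F mast [-1.1 -0.  -3. ] M [-0.02  0.35 -0.01]
```

View pics/s16.png

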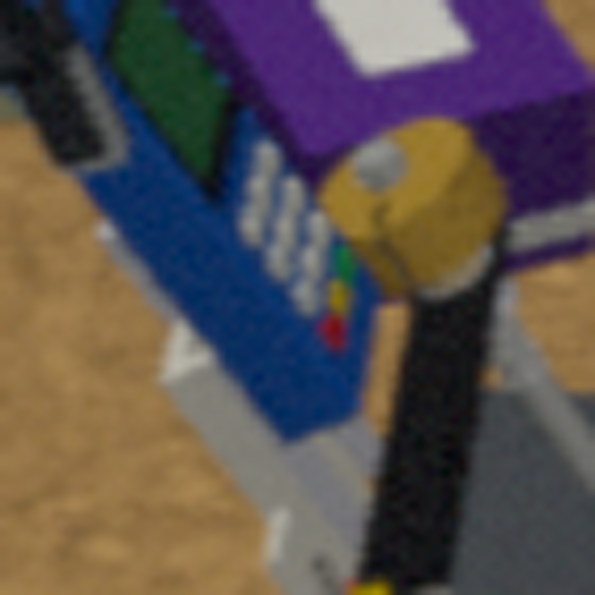

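```bash
python3 -m crank '[{"delta_pos":[0.0035,-0.0003,-0.0055],"dr":[0,0,0],"fingers":-0.2},{"delta_pos":[0.007,-0.0006,-0.0113],"dr":[0,0,0],"fingers":-0.2},{"delta_pos":[0.007,-0.0006,-0.0113],"dr":[0,0,0],"fingers":-0.2}]'
python3 chk.py
```

```text
time: 21.32
position: [0.468, -0.0078, 0.2168]
ee_rot: [[0.937, -0.085, 0.339], [-0.081, -0.996, -0.027], [0.34, -0.002, -0.94]]
ft_force: [-0.7, 0.3, -2.4]
gripper_width: 0.696
foot in v [ 2.7  0.6 35.3] roterr deg [ 0.11  0.11 -0.  ] F mast [-1.8  0.2 -1.7] M [ 0.08  0.38 -0.06]
```

```bash
python3 -m crank '[{"delta_pos":[0.0033,-0.0003,-0.0058],"dr":[0,0,0],"fingers":-0.2},{"delta_pos":[0.0066,-0.0006,-0.0116],"dr":[0,0,0],"fingers":-0.2},{"delta_pos":[0.0097,-0.0009,-0.0173],"dr":[0,0,0],"fingers":-0.2},{"delta_pos":[0.0097,-0.0009,-0.0173],"dr":[0,0,0],"fingers":-0.2},{"delta_pos":[0.0097,-0.0009,-0.0173],"dr":[0,0,0],"fingers":-0.2}]'
python3 chk.py
python3 - <<'E'
from h import *
d=show("side",(250,130,320,200),8.5,"s17.png")
E
```

```text
time: 21.73
position: [0.4751, -0.0085, 0.2043]
ee_rot: [[0.937, -0.085, 0.339], [-0.081, -0.996, -0.027], [0.34, -0.002, -0.94]]
ft_force: [-0.5, -0.3, -1.6]
gripper_width: 0.697
foot in v [ 2.7  0.6 20.9] roterr deg [ 0.11  0.11 -0.01] F mast [-1.2 -0.3 -1.1] M [ 0.05  0.33 -0.05]
```

View pics/s17.png

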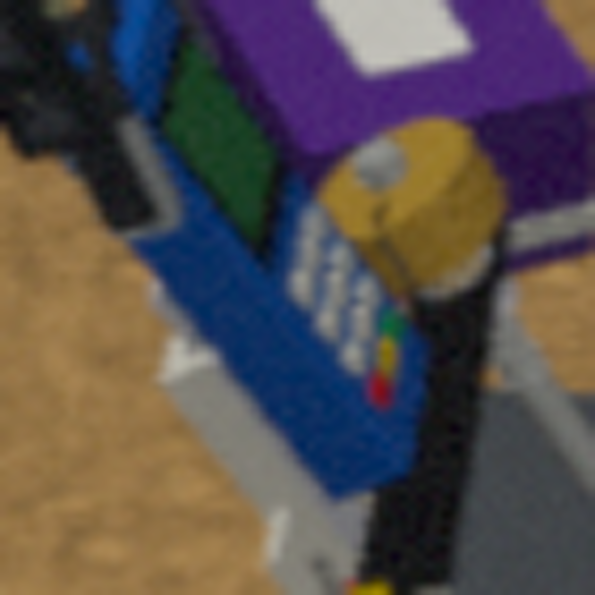

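```bash
python3 -m crank '[{"delta_pos":[0.0033,-0.0003,-0.0058],"dr":[0,0,0],"fingers":-0.2},{"delta_pos":[0.0066,-0.0006,-0.0116],"dr":[0,0,0],"fingers":-0.2},{"delta_pos":[0.0098,-0.0009,-0.0173],"dr":[0,0,0],"fingers":-0.2},{"delta_pos":[0.0098,-0.0009,-0.0173],"dr":[0,0,0],"fingers":-0.2},{"delta_pos":[0.0098,-0.0009,-0.0173],"dr":[0,0,0],"fingers":-0.2}]'
python3 chk.py
python3 -m crank '[{"delta_pos":[0.001,-0.0001,-0.0017],"dr":[0,0,0],"fingers":-0.2},{"delta_pos":[0.002,-0.0002,-0.0035],"dr":[0,0,0],"fingers":-0.2},{"delta_pos":[0.002,-0.0002,-0.0035],"dr":[0,0,0],"fingers":-0.2}]'
python3 chk.py
```

```text
time: 22.2
position: [0.4825, -0.0091, 0.1913]
ee_rot: [[0.937, -0.085, 0.339], [-0.081, -0.996, -0.027], [0.34, -0.002, -0.94]]
ft_force: [0.5, 0.1, -2.8]
gripper_width: 0.696
foot in v [2.6 0.6 5.9] roterr deg [ 0.11  0.11 -0.01] F mast [-1.   0.2 -2.6] M [0.03 0.35 0.02]
time: 22.45
position: [0.4842, -0.0093, 0.1891]
ee_rot: [[0.937, -0.085, 0.34], [-0.081, -0.996, -0.028], [0.341, -0.002, -0.94]]
ft_force: [-0.9, 0.6, -2.6]
gripper_width: 0.698
foot in v [3.  0.5 3.1] roterr deg [ 0.11  0.06 -0.  ] F mast [-2.1  0.5 -1.8] M [-0.04  0.3  -0.  ]
```

```bash
for i in 1; do python3 -m crank '[{"delta_pos":[0.0007,-0.0001,-0.0012],"dr":[0,0,0],"fingers":-0.2},{"delta_pos":[0.0013,-0.0001,-0.0023],"dr":[0,0,0],"fingers":-0.2},{"delta_pos":[0.0013,-0.0001,-0.0023],"dr":[0,0,0],"fingers":-0.2}]'; done
python3 chk.py
python3 -m crank '[{"delta_pos":[0.0006,-0.0001,-0.001],"dr":[0,0,0],"fingers":-0.2},{"delta_pos":[0.0006,-0.0001,-0.001],"dr":[0,0,0],"fingers":-0.2}]'
python3 chk.py
```

```text
time: 22.7
position: [0.485, -0.0093, 0.188]
ee_rot: [[0.936, -0.085, 0.34], [-0.081, -0.996, -0.028], [0.342, -0.002, -0.94]]
ft_force: [-11.8, 1.9, 19.3]
gripper_width: 0.699
foot in v [3.2 0.6 1.8] roterr deg [ 0.11  0.03 -0.01] F mast [-0.7  0.8 22.7] M [-0.25  1.05 -0.19]
time: 22.87
position: [0.4853, -0.0093, 0.1874]
ee_rot: [[0.936, -0.085, 0.341], [-0.081, -0.996, -0.028], [0.342, -0.002, -0.94]]
ft_force: [-15.5, 2.7, 26.8]
gripper_width: 0.699
foot in v [3.2 0.6 1.1] roterr deg [ 0.11  0.02 -0.  ] F mast [-0.2  1.4 31.1] M [-0.18  1.32 -0.17]
```

```bash
python3 -m crank '[{"delta_pos":[-0.0009,0.0001,0.0016],"dr":[0,0,0],"fingers":-0.2},{"delta_pos":[-0.0009,0.0001,0.0016],"dr":[0,0,0],"fingers":-0.2}]'
python3 chk.py
python3 - <<'E'
from h import *
d=show("wrist",(150,50,450,220),2.6,"w18.png");np.save("pics/w18.npy",d,allow_pickle=True)
d=show("side",(250,130,320,200),8.5,"s18.png")
E
```

```text
time: 23.03
position: [0.4849, -0.0093, 0.1883]
ee_rot: [[0.936, -0.085, 0.341], [-0.081, -0.996, -0.028], [0.342, -0.002, -0.94]]
ft_force: [0.2, -0.7, -2.9]
gripper_width: 0.692
foot in v [3.3 0.5 2. ] roterr deg [ 0.11  0.02 -0.  ] F mast [-1.2 -0.6 -2.6] M [0.02 0.35 0.02]
```

View pics/w18.png

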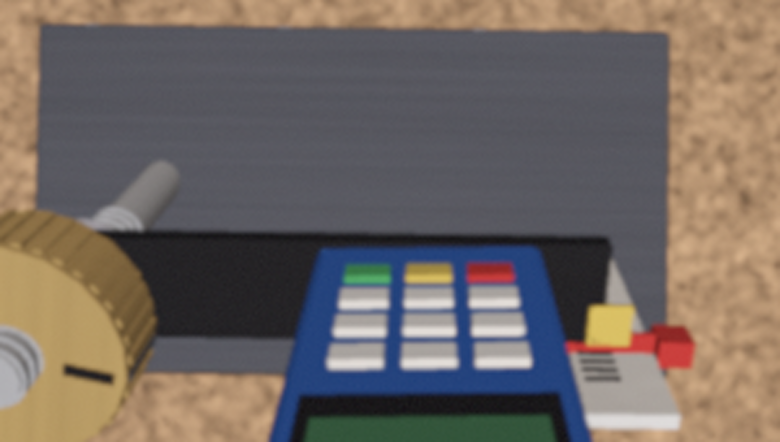

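View pics/s18.png

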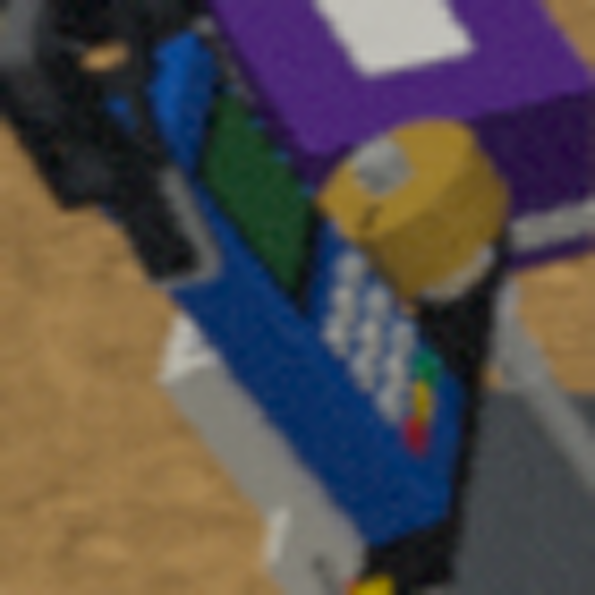

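```bash
python3 - <<'E'
from h import *
v=np.load("pics/v.npy");F=frame(v[0])
def ang(f,fx,ox,oy,c,m,z):
    d=np.load(f"pics/{f}.npy",allow_pickle=True).item()
    def hit(x,y,z):
        uv=(ox+(x+.5)/fx-.5,oy+(y+.5)/fx-.5);c0,w=ray(d,uv);o=F.T@(c0-v[1:4])*1000;w=F.T@w;return (o+(z-o[2])/w[2]*w)[:2]
    a,b=[hit(*k,z) for k in m];t=np.arctan2(*(b-a)[::-1]);print(f,a.round(1),b.round(1),"deg",np.degrees(t).round(1))
ang("w9",1.25,0,0,None,((425,303.5),(455,304)),57.3)
ang("w13",1.25,0,0,None,((271,156),(287,156)),57.3)
ang("w18",2.6,150,50,None,((65,370),(112,378)),57.3)
ang("w1",3.6,175,120,None,((55,246),(93,261)),42.2)
E
python3 - <<'E'
import cv2,numpy as np
a=np.load("pics/w13.npy",allow_pickle=True).item()["image"];cv2.imwrite("pics/w13c.png",cv2.resize(a[70:170,160:400],None,fx=3.3,fy=3.3,interpolation=cv2.INTER_CUBIC))
E
```

```text
w9 [ 3.5 87.4] [ 3.1 75.3] deg -92.1
w13 [ 3.5 87.4] [ 3.5 76.1] deg -89.8
w18 [ 0.7 88.2] [-1.5 77.2] deg -101.3
w1 [ 16.8 119.6] [  9.1 111. ] deg -131.7
```

View pics/w13c.png

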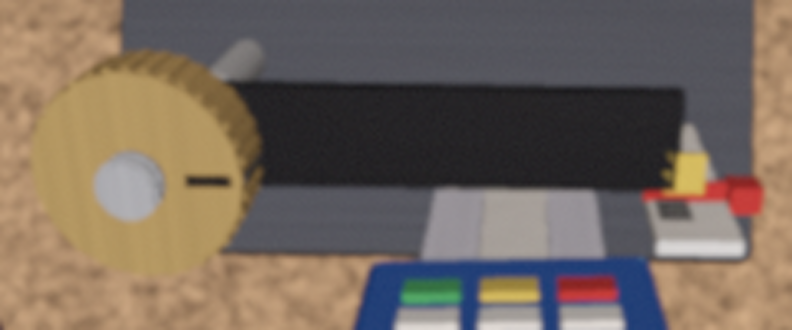

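```bash
python3 -m crank '[{"delta_pos":[0.0003,0,-0.0005],"dr":[0,0,0],"fingers":-0.2},{"delta_pos":[0.0003,0,-0.0005],"dr":[0,0,0],"fingers":-0.2}]' >/dev/null
python3 chk.py
python3 -m crank '[{"delta_pos":[0.0002,0,-0.0003],"dr":[0,0,0],"fingers":-0.2},{"delta_pos":[0.0002,0,-0.0003],"dr":[0,0,0],"fingers":-0.2}]' >/dev/null
python3 chk.py
```

```text
foot in v [3.2 0.6 1.4] roterr deg [ 0.11  0.05 -0.01] F mast [-0.1  0.7 11.9] M [-0.12  0.58 -0.05]
foot in v [3.2 0.6 1.3] roterr deg [ 0.11  0.04 -0.  ] F mast [-0.5  0.6 17.9] M [-0.19  0.81 -0.14]
```

```bash
python3 -m crank '[{"delta_pos":[-0.0002,0,0.0003],"dr":[0,0,0],"fingers":-0.2},{"delta_pos":[-0.0002,0,0.0003],"dr":[0,0,0],"fingers":0.5},{"delta_pos":[-0.0002,0,0.0003],"dr":[0,0,0],"fingers":1},{"delta_pos":[-0.0002,0,0.0003],"dr":[0,0,0],"fingers":1},{"delta_pos":[-0.0002,0,0.0003],"dr":[0,0,0],"fingers":1},{"delta_pos":[-0.01,0.001,0.02],"dr":[0,0,0],"fingers":1},{"delta_pos":[-0.025,0.002,0.05],"dr":[0,0,0],"fingers":1},{"delta_pos":[-0.04,0.004,0.085],"dr":[0,0,0],"fingers":1},{"delta_pos":[-0.05,0.004,0.12],"dr":[0,0,0],"fingers":1},{"delta_pos":[-0.05,0.004,0.12],"dr":[0,0,0],"fingers":1}]'
python3 - <<'E'
from h import *
d=show("wrist",(0,0,640,400),1.25,"w19.png");np.save("pics/w19.npy",d,allow_pickle=True)
R=np.array([[.966,0.007,-.259],[.007,-1,-.001],[-.259,-.001,-.966]]);print(np.round(manip.get_obs()["q"],2),rot_to(R),pos_to((.63,-.05,.27)))
E
```

```text
time: 24.3
position: [0.4487, -0.0064, 0.2817]
ee_rot: [[0.935, -0.085, 0.345], [-0.081, -0.996, -0.028], [0.347, -0.002, -0.938]]
ft_force: [1.8, -0.3, 2.0]
gripper_width: 1.0
[-0.08 -0.04  2.23  0.    0.6   1.57] (array([0.0074, 0.1957, 0.0287]), np.float64(35.6)) [ 0.2417 -0.0581 -0.0132]
```

View pics/w19.png

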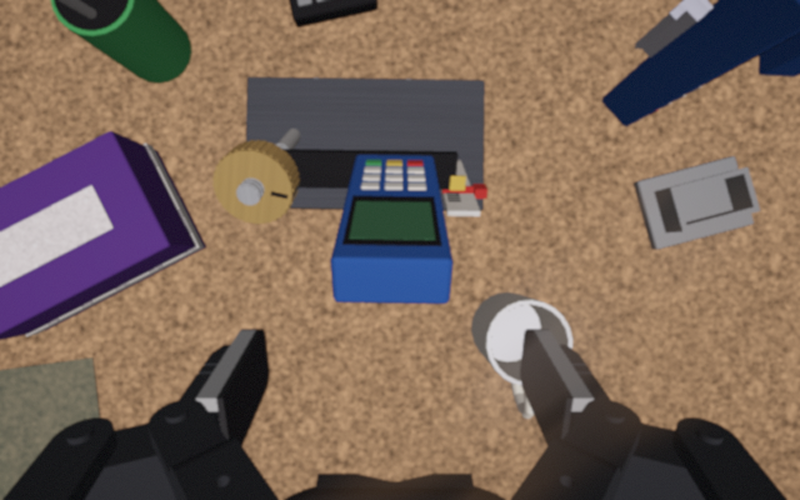

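```bash
python3 -m crank '[{"delta_pos":[0.03,-0.01,0.04],"dr":[0.001,0.036,0.005],"fingers":1},{"delta_pos":[0.08,-0.02,0.05],"dr":[0.003,0.073,0.01],"fingers":1},{"delta_pos":[0.13,-0.03,0.05],"dr":[0.004,0.11,0.016],"fingers":1},{"delta_pos":[0.18,-0.045,0.04],"dr":[0.006,0.147,0.022],"fingers":1},{"delta_pos":[0.22,-0.055,0.02],"dr":[0.0074,0.196,0.0287],"fingers":1},{"delta_pos":[0.22,-0.055,-0.02],"dr":[0.0074,0.196,0.0287],"fingers":1},{"delta_pos":[0.22,-0.055,-0.05],"dr":[0.0074,0.196,0.0287],"fingers":1},{"delta_pos":[0.22,-0.055,-0.05],"dr":[0.0074,0.196,0.0287],"fingers":1},{"delta_pos":[0.22,-0.055,-0.05],"dr":[0.0074,0.196,0.0287],"fingers":1}]'
python3 - <<'E'
from h import *
d=show("wrist",(150,80,420,280),2.9,"w20.png");np.save("pics/w20.npy",d,allow_pickle=True)
v=np.load("pics/v.npy")
def zof(d,uv,x):
    c,w=ray(d,uv);F=frame(v[0]);o=F.T@(c-v[1:4])*1000;w=F.T@w;return (o+(x-o[0])/w[0]*w)
for n in(10,20):
    d=np.load(f"pics/w{n}.npy",allow_pickle=True).item();im=d["image"]
    R=blobs(im,(0,150,80),(6,255,255),(300,150,400,280),8)[0];Y=blobs(im,(20,100,120),(32,255,255),(300,150,400,280),8)[0];print(n,R,Y)
    print([zof(d,r[2],-12).round(2) for r in R],[zof(d,y[2],-8.4).round(2) for y in Y])
E
```

```text
time: 25.1
position: [0.6118, -0.0475, 0.236]
ee_rot: [[0.963, 0.007, -0.27], [0.007, -1.0, -0.0], [-0.27, -0.001, -0.963]]
ft_force: [-0.5, 1.0, 0.8]
gripper_width: 0.998
10 [(179, [341, 204, 18, 16], [352.0, 211.0])] [(65, [330, 205, 11, 7], [334.8, 208.2])]
[array([-12.  , -68.11,  18.02])] [array([ -8.4 , -52.2 ,  18.14])]
20 [(155, [339, 211, 18, 14], [350.3, 217.2])] [(72, [325, 211, 14, 7], [331.9, 214.1])]
[array([-12.  , -68.31,  17.96])] [array([ -8.4 , -50.41,  17.7 ])]
```

View pics/w20.png

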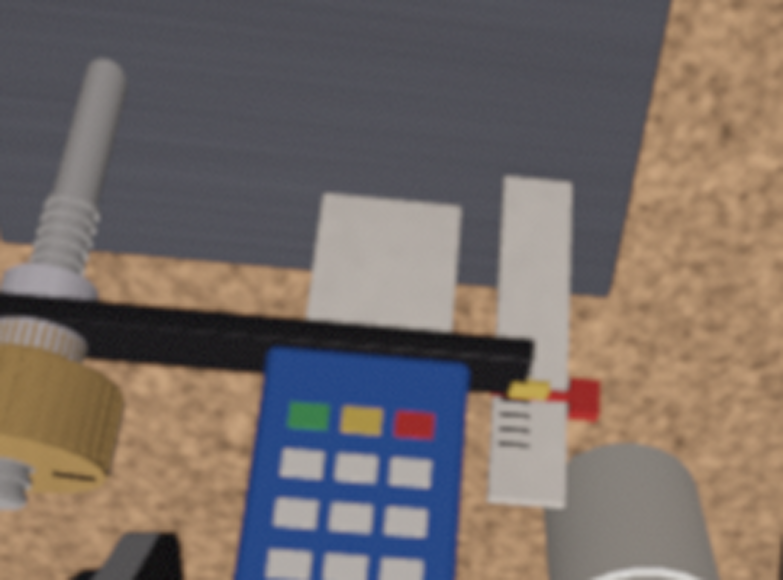

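```bash
python3 - <<'E'
from h import *
v=np.load("pics/v.npy")
def zof(d,uv,x):
    c,w=ray(d,uv);F=frame(v[0]);o=F.T@(c-v[1:4])*1000;w=F.T@w;return (o+(x-o[0])/w[0]*w)
for n in(1,2,10,20):
    d=np.load(f"pics/w{n}.npy",allow_pickle=True).item();S=cv2.GaussianBlur(d["image"],(3,1),0).astype(float);g=S.mean(2);red=S[:,:,2]-S[:,:,1]
    # rear edge at right part (y -40..-33): ledge dark -> scale/cork ; and at left y 33..60; and front-bottom edge
    for nm,ys in(("R",range(-40,-33)),("L",range(36,60,3)),("fbot",range(-44,-34))):
        out=[]
        for y in ys:
            h=(2.2 if n<10 else 17.2);x,zz=(15,h-8) if nm=="fbot" else (-15,h)
            u,vv=proj(d,W(v,(x,y,zz)));u=int(round(u));
            if not 2<u<637:continue
            r=np.arange(int(vv)-6,int(vv)+7);p=g[r,u]
            if nm=="fbot":p=p[::-1];r=r[::-1]
            lo=p.min();i=int(np.argmin(p));hi=p[i:].max();t=(lo+hi)/2;k=[j for j in range(i,len(p)-1) if p[j]<t<=p[j+1]]
            if k:out.append(zof(d,(u,r[k[0]]+(r[1]-r[0])*(t-p[k[0]])/(p[k[0]+1]-p[k[0]])),x)[2]+(8 if nm=="fbot" else 0))
        print(n,nm,np.median(out).round(2) if out else None,len(out))
    rd=[]
    us=[proj(d,W(v,(-12,y,17.6)))[0] for y in(-61,-58)]
    for u in range(int(min(us)),int(max(us))+1):
        vv=proj(d,W(v,(-12,-60,17.6)))[1];r=np.arange(int(vv)-4,int(vv)+5);w=np.clip(red[r,u]-25,0,None);rd.append(zof(d,(u,(w*r).sum()/w.sum()),-12)[2])
    print(n,"red",np.round(rd,2))
E
```

```text
1 R 2.36 7
1 L 1.26 8
1 fbot 4.31 10
1 red [17.65 17.61 17.6  17.61]
2 R 2.47 7
2 L 1.45 8
2 fbot 4.2 10
2 red [17.64 17.62 17.64 17.63 17.6 ]
10 R 17.6 7
10 L 16.85 8
10 fbot 19.33 10
10 red [18.08 17.88 17.77 17.72 17.7 ]
20 R 16.97 7
20 L 16.13 8
20 fbot 18.74 10
20 red [17.89 17.7  17.62 17.6 ]
```

```bash
python3 - <<'E'
from h import *
d=show("top",(180,100,460,320),2.8,"t20.png");a=cv2.imread("pics/top0.png")
for n,lo,hi,b in(("pot",(50,120,50),(75,255,255),(230,150,270,195)),("purple",(125,90,40),(150,255,255),(180,195,270,270)),("mug",(0,0,170),(180,50,255),(335,260,380,310)),("calc",(60,100,40),(80,255,255),(285,120,330,145))):
    k=lambda im:max(blobs(im,lo,hi,b)[0],default=None);print(n,k(a),k(d["image"]))
c=manip.get_image("wrist");v=np.load("pics/v.npy");p=ray(c,(150+268/2.9,80+352/2.9));q=ray(c,(150+470/2.9,80+366/2.9));F=frame(v[0])
for c0,w in(p,q):
    o=F.T@(c0-v[1:4])*1000;w=F.T@w;print("foot front edge at x=17:",(o+(17-o[0])/w[0]*w).round(1))
E
```

```text
pot (247, [237, 160, 27, 28], [253.5, 178.1]) (246, [237, 160, 27, 28], [253.6, 178.1])
purple (1817, [189, 207, 71, 56], [224.0, 234.9]) (1625, [189, 207, 69, 48], [225.5, 232.7])
mug (493, [345, 266, 25, 38], [356.6, 279.7]) (37, [360, 267, 10, 8], [363.8, 270.8])
calc (216, [296, 129, 23, 12], [307.0, 134.4]) (68, [306, 130, 8, 10], [309.6, 134.6])
foot front edge at x=17: [17.  29.7 24. ]
foot front edge at x=17: [ 17.  -30.4  23.5]
```

View pics/t20.png

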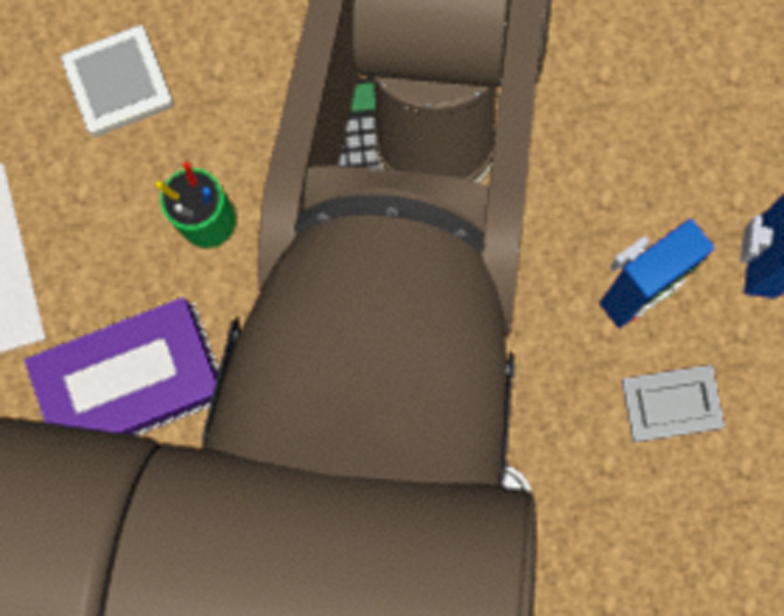

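```bash
python3 - <<'E'
from h import *
d=np.load("pics/w20.npy",allow_pickle=True).item();cv2.imwrite("pics/w20c.png",cv2.resize(d["image"][185:235,230:360],None,fx=6,fy=6,interpolation=cv2.INTER_CUBIC))
d=show("side",(240,110,340,210),6,"s20.png")
E
```

```text
(no output)
```

View pics/w20c.png

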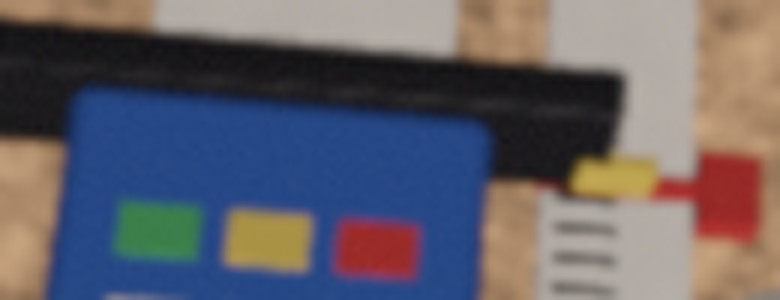

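View pics/s20.png

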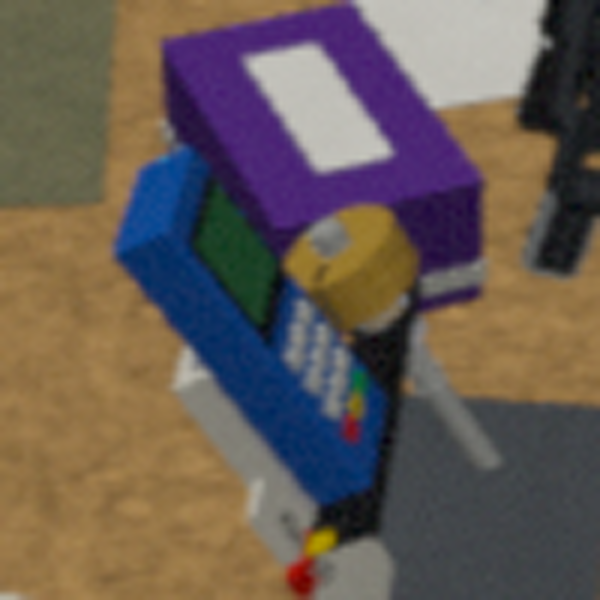

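```bash
python3 - <<'E'
from plan import *
d=manip.get_image("side");C=lambda q:((q-[240,110])*6+2.5).round(0)+[3,-8]
for x in(0,2):
  for f in(0,5):print(x,f,"botbackR",C(proj(d,W(v,(x-14,-30,17.3+f)))),"topbackR",C(proj(d,W(v,(x-14,-30,17.3+f+150)))))
E
```

```text
0 0 botbackR [316. 510.] topbackR [117. 250.]
0 5 botbackR [310. 502.] topbackR [110. 241.]
2 0 botbackR [320. 508.] topbackR [121. 248.]
2 5 botbackR [314. 500.] topbackR [114. 239.]
```

```bash
python3 - <<'E'
from bench import manip
print(manip.job_done())
E
```

```text
the job is handed in; nothing more can be done
None
```

The job is handed in at about 25 s of the 72 s. The terminal is in the channel resting on the ledge, but the ledge ended about 0.5 mm below the red mark.

- **Collar:** I turned it about 3.9 rad, raising the ledge about 15 mm. The wrist-camera edge check then put the ledge within about 0–0.4 mm of the mark.
- **Terminal:** I took the smallest blue terminal from the dock. I entered its rail in the channel, lowered it by hand to firm contact with the ledge, then eased off and let go. The first try brushed the lips with about 5 N, so I moved it about 1.5 mm forward. In the side view, its top and bottom edges match the fully seated position to within a few millimetres.

**Checks that failed or disagreed:**
- **Ledge drop:** I pressed a little too hard at the end, about 31 N, and this turned the collar back by roughly 10°. The ledge dropped about 0.6 mm. Different edges put the final error between about 0 and 1 mm. I left it rather than turn the collar again with the terminal in place.
- **Frame offset:** The collar grip put the mechanism about 2–3 mm further from the robot than the camera fit did. The contact during insertion agreed with the grip.
- **Other objects:** The pen pot was unchanged in the last top view. The arm partly hid the mug, tissue box and calculator there, so I could not measure them. The visible parts looked undisturbed, and I felt no contact with them.

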